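# Load the rearing jars into the carrier rack and latch its keeper bar

## Task

Swing the rack's keeper bar wide open, then stand every square rearing jar that is on the bench - including any that have fallen over - upright on the rack's raised ledge, between the back rail and the line of the bar, square to the ledge. When all are up there, swing the keeper bar fully shut so that it clicks past the ball catch and stays latched; leave the other things on the bench where they are.

Things in the scene. Friction and masses are not known exactly. Their poses are not given: they have to be found in the camera images.
- rack: carrier rack fixed to the bench: aluminium base plate 110 x 400 x 8 mm carrying a narrow raised white ledge. Origin: centre of the base plate's underside, z up. Its y axis runs along the ledge towards the keeper's hinge; x points from the open loading side to the back rail. A steel catch post, 106 mm high, stands at the end away from the hinge (x = -34, y = -157 mm)
- ledge_mid (a point): middle of the ledge's top (rack frame 0, 0, 60 mm), axes as the rack. The ledge is 60 mm deep and 280 mm long between two end stops, 20 mm high. Back rail's inner face at x = +26 mm, its top 25 mm above the ledge; the shut keeper bar's inner face at x = -27 mm
- keeper (a joint): steel keeper bar, level, turning about a vertical pin. 0 = shut along the loading side, grows as the free end swings out to that side; 1.57 = square to the rack, stop at 2.0 rad. Stays where left. A sprung ball in the catch post resists from 0.05 to 0.025 rad, needing 10 to 14 N at the knob; past that the bar snaps in and rests at 0 to 0.012, held; pushed less it springs back to about 0.045
- keeper_hinge (a point): on the hinge's vertical axis at the bar's mid height (88 mm above the bench); rack frame x = -32, y = +168 mm. The bar is 332 mm long from here, 10 mm thick and 14 mm high, its underside 81 mm above the bench
- keeper_knob (a point): on the axis of the bar's upright aluminium handle knob, 16 mm in diameter, 120 mm above the bench; the knob reaches from the bar up to 134 mm. It stands 180 mm along the bar from the hinge and 30 mm out from the bar's centre line to the loading side
- jar_a: square rearing jar, one of up to five alike, may be absent: clear body 36 x 36 mm, 54 mm tall, tan feed in the lower half, white round cap 33 mm across from 58 to 72 mm (total height 72 mm), about 70 g. Origin: centre of its underside; z points from bottom to cap, x and y square to its faces. At the start it lies on its side on the bench.
- jar_b: square rearing jar, one of up to five alike, may be absent: clear body 36 x 36 mm, 54 mm tall, tan feed in the lower half, white round cap 33 mm across from 58 to 72 mm (total height 72 mm), about 70 g. Origin: centre of its underside; z points from bottom to cap, x and y square to its faces. At the start it lies on its side on the bench.
- jar_c: square rearing jar, one of up to five alike, may be absent: clear body 36 x 36 mm, 54 mm tall, tan feed in the lower half, white round cap 33 mm across from 58 to 72 mm (total height 72 mm), about 70 g. Origin: centre of its underside; z points from bottom to cap, x and y square to its faces. At the start it stands on the bench.
- jar_d: square rearing jar, one of up to five alike, may be absent: clear body 36 x 36 mm, 54 mm tall, tan feed in the lower half, white round cap 33 mm across from 58 to 72 mm (total height 72 mm), about 70 g. Origin: centre of its underside; z points from bottom to cap, x and y square to its faces. At the start it stands on the bench.
- jar_e: square rearing jar, one of up to five alike, may be absent: clear body 36 x 36 mm, 54 mm tall, tan feed in the lower half, white round cap 33 mm across from 58 to 72 mm (total height 72 mm), about 70 g. Origin: centre of its underside; z points from bottom to cap, x and y square to its faces. At the start it stands on the bench.
- diet_cup: small round lidded cup, 47 mm across, 38 mm high, a bystander to leave alone; origin: centre of its underside
- petri_dish: round glass dish, 60 mm across, 13 mm high, a bystander to leave alone; origin: centre of its underside
- forceps: steel tweezers lying flat, 115 x 10 x 6 mm, a bystander to leave alone; origin: centre of its underside
- marker: blue pen lying flat, 120 x 13 x 12 mm, a bystander to leave alone; origin: centre of its underside
- lid_stack: stack of white round lids, 46 mm across, 30 mm high, a bystander to leave alone; origin: centre of its underside
There are look-alikes about, which are no part of the job. Leave any purple or yellow look-alike of the jar_a alone.

How it is judged:
On the way, in this order (a step that is already met when the one before it is completed fails the run):
1. the keeper bar is swung wide open (past 1.2 rad) (value of joint keeper above 1.2 rad), for 0.2 s.
2. every jar stands upright on the ledge while the bar is still open (beyond 0.5 rad) (value of joint keeper above 0.5 rad and z of jar_a in the frame of ledge_mid between -0.006 and 0.008 m and x of jar_a in the frame of ledge_mid between -0.016 and 0.016 m and y of jar_a in the frame of ledge_mid between -0.135 and 0.135 m and angle between each of jar_a, jar_b, jar_c, jar_d, jar_e's own z axis and vertical below 0.15 rad and z of jar_b in the frame of ledge_mid between -0.006 and 0.008 m and x of jar_b in the frame of ledge_mid between -0.016 and 0.016 m and y of jar_b in the frame of ledge_mid between -0.135 and 0.135 m and z of jar_c in the frame of ledge_mid between -0.006 and 0.008 m and x of jar_c in the frame of ledge_mid between -0.016 and 0.016 m and y of jar_c in the frame of ledge_mid between -0.135 and 0.135 m and z of jar_d in the frame of ledge_mid between -0.006 and 0.008 m and x of jar_d in the frame of ledge_mid between -0.016 and 0.016 m and y of jar_d in the frame of ledge_mid between -0.135 and 0.135 m and z of jar_e in the frame of ledge_mid between -0.006 and 0.008 m and x of jar_e in the frame of ledge_mid between -0.016 and 0.016 m and y of jar_e in the frame of ledge_mid between -0.135 and 0.135 m), for 0.2 s.
At the end, for the whole second after the job is handed in: The keeper bar is latched shut (joint below 0.02 rad) and every jar present stands upright (within 0.15 rad) and still on the ledge: underside within 8 mm of its top, within 16 mm of its centre line and 135 mm of its middle (value of joint keeper below 0.02 rad and z of jar_a in the frame of ledge_mid between -0.006 and 0.008 m and x of jar_a in the frame of ledge_mid between -0.016 and 0.016 m and y of jar_a in the frame of ledge_mid between -0.135 and 0.135 m and angle between each of jar_a, jar_b, jar_c, jar_d, jar_e's own z axis and vertical below 0.15 rad and z of jar_b in the frame of ledge_mid between -0.006 and 0.008 m and x of jar_b in the frame of ledge_mid between -0.016 and 0.016 m and y of jar_b in the frame of ledge_mid between -0.135 and 0.135 m and z of jar_c in the frame of ledge_mid between -0.006 and 0.008 m and x of jar_c in the frame of ledge_mid between -0.016 and 0.016 m and y of jar_c in the frame of ledge_mid between -0.135 and 0.135 m and z of jar_d in the frame of ledge_mid between -0.006 and 0.008 m and x of jar_d in the frame of ledge_mid between -0.016 and 0.016 m and y of jar_d in the frame of ledge_mid between -0.135 and 0.135 m and z of jar_e in the frame of ledge_mid between -0.006 and 0.008 m and x of jar_e in the frame of ledge_mid between -0.016 and 0.016 m and y of jar_e in the frame of ledge_mid between -0.135 and 0.135 m and linear speed of each of jar_a, jar_b, jar_c, jar_d, jar_e below 0.03 m/s); the robot touches nothing.
It fails at once if one of the other things on the bench is moved more than 50 mm (distance of any of diet_cup, petri_dish, forceps, marker, lid_stack from where it was at the start of the episode above 0.05 m).
Of jar_b, jar_c, jar_d, jar_e only 2 to 4 are there at a start; the rules pass over those that are not, and their reading is None.
At some moment in a run one of jar_a, jar_b may be knocked a few centimetres aside while the robot is not near it.
Once in a run the grip may slacken for a moment while it holds something.
It also fails if it takes over 210 s, if anything falls off the work surface, if the arm or the gripper's body presses on something with over 40 N, if the wrist force passes 120 N, or if a joint passes its speed limit or range.

## Robot

A 6-joint arm with a two-finger parallel gripper is mounted at the origin on the work surface. World frame = base frame: x ahead of the robot, y to its left, z up, the work surface at z = 0. Lengths are in m, angles in rad, forces in N, time in s.
With the tool pointing down it reaches from about 0.375 to 0.925 m from the base axis. Payload 5.7 kg.
Tool frame: the origin (TCP) lies midway between the tips of the shut fingers; the grasp point (between the pads) lies 19 mm behind it; x points along the fingers, z is the direction in which the jaws open and shut, and the axes are right-handed (so a half turn about x gives the same grasp; the last joint's range is limited). The gripper opens to 88 mm and grips with 3 to 60 N. Pads are 20 mm wide; open, the fingers measure 115 mm over their backs; the gripper's body (75 mm by 178 mm) begins 61 mm behind the grasp point.
Start: joints at [-1.281, 0.359, 1.51, -0, 1.272, -0.115], TCP at [0.236, -0.551, 0.223] pointing down, gripper open.
Joint ranges: [-2.97, 2.97], [-1.01, 2.36], [0.21, 2.38], [-0.96, 4.11], [0.2, 2.71], [-2.98, 2.98]. Speed limits (rad/s): [2.39, 2.39, 3.14, 3.14, 3.14, 3.14].

## Interface

Orientations are given as [roll, pitch, yaw] about the fixed x, y, z axes, in that order (R = Rz(yaw) Ry(pitch) Rx(roll)).
In Python, from bench import sense, imaging, order gives the robot as it stands. The module is installed in compiled form; this text tells all that it offers.
- The arm moves only by the tool drive_tool, never from a script. Its argument "steps" is a list of rows, each a list of 4 numbers: the shift along the tool's x, y, z in mm, then the turn about the tool's x in units of 10 degrees (1.0 is 10 degrees). In form: [[tx, ty, tz, twist], ...]. A call has 1 to 12 rows; each row shifts and turns the commanded pose from where the row before left it, along the tool's axes as they then stand; what a row does not reach is not made up. A row lasts 1/8 s, in which the tool goes at most 62.5 mm and 10.7 degrees, less where a joint would pass 70% of its speed; a pose out of reach is approached as far as the arm can. A call is refused whole if a number of a shift passes 62.5 or a number of a turn 1, either way. A call with a gripper value outside its range is refused whole. "hand" is the closure, from 0 (fully open) to 1 (shut), set as the call begins (left out, the last holds). The fingers move at their own pace and stop on an object; "grip_force" is the grip in N (left out, the last holds). Time passes only in rows, so rows that do not move let the fingers close. It gives the time, the measured TCP pose, the force and the opening at its end, in the units of the state.
- sense(): the state, without advancing time (a new reading comes with each control period).
- imaging.snapshot(name): name is "scene" or "top" or "wrist"; returns (picture, depth): 400x640x3 uint8, blue, green, red; 400x640 float32, m along the optical axis (not along the pixel's ray), 0 where there is no reading.
- imaging.calibration(name): a dict with "fx", "fy", "cx", "cy" (pixels), "R" (3x3) and "t" (3): a world point X has camera coordinates R X + t; the wrist camera has in their place "hand_eye" (4x4, takes a point from camera to tool coordinates, whose origin is the TCP and whose axes are the tool frame's). Camera axes: x right, y down, z forward; pixel columns grow to the right and rows downward; lengths in m; the calibration is good to about 2 mm. A picture is of the moment at which its call begins: read the wrist's pose just before it. calibration takes no time and is no camera call.
- order.job_done(): hands the job in, once; it reports no verdict.
The state is a dict: "clock": time; "joint_positions": joint angles; "dq": joint speeds; "joint_torque": joint torques, N m; "position": TCP position; "tool_rot": TCP orientation; "force": force on the tool from outside, world axes, zero at the start; "ft_torque": the same for the moment, N m; "width": opening from 0.0 (shut) to 1.0 (fully open).
Only numpy, scipy, OpenCV 4.12 (cv2) and the standard library are available. Lean on these libraries where they do the work, as an engineer would, in place of code of your own. Each camera call takes 0.05 s, during which the arm holds its last target. There are 200 camera calls.

## Working session

There is one attempt and no reset: what is moved stays moved. The work goes in short steps, Python scripts to look and compute and a tool call to move; the robot and the scene stay as the last step left them, time stands still between calls to the robot, and variables do not carry over. Pictures are saved under pics/ and viewed, about 12 in all and at most 16, crops included, and the job is handed in when it is done.

Besides the shell and the picture viewer there is one more tool, called after ">>>" as a command line: name --pt "numbers of a row" for each row, then --argument value for the rest. drive_tool: Moves the arm, as the interface text tells. Its arguments: {"type":"object","properties":{"steps":{"type":"array"},"hand":{"type":"number"},"grip_force":{"type":"number"}},"required":["steps"]}

```bash
mkdir -p pics
cat > h.py <<'E'
import numpy as np, cv2, json
from bench import sense, imaging, order
from scipy.spatial.transform import Rotation as Rn
def cam(name):
    s=sense(); p,d=imaging.snapshot(name); c=imaging.calibration(name)
    if 'hand_eye' in c:
        T=np.eye(4); T[:3,:3]=Rn.from_euler('xyz',s['tool_rot']).as_matrix(); T[:3,3]=s['position']
        M=T@np.array(c['hand_eye']); 
    else:
        R=np.array(c['R']); t=np.array(c['t']); M=np.eye(4); M[:3,:3]=R.T; M[:3,3]=-R.T@t
    v,u=np.mgrid[0:400,0:640]
    P=np.stack([(u-c['cx'])/c['fx']*d,(v-c['cy'])/c['fy']*d,d],-1)@M[:3,:3].T+M[:3,3]
    P[d==0]=np.nan
    return p,d,P,M,c
def topdown(p,P,x0,x1,y0,y1,s=1000):
    pass
E
python3 - <<'E'
from h import *
print(sense())
for n in('scene','top'):
    p,d,P,M,c=cam(n); cv2.imwrite(f'pics/{n}0.png',p); np.save(f'{n}P.npy',P); np.save(f'{n}p.npy',p)
    print(n,M.round(3).tolist(),c['fx'],c['cx'],c['cy'])
    if n=='top':
        for v in range(20,400,60): print([P[v,u].round(3).tolist() for u in range(20,640,120)])
print(imaging.calibration('wrist'))
E
```

```text
{'clock': 0.0, 'joint_positions': array([-1.28108131e+00,  3.59477716e-01,  1.51143304e+00, -2.42887706e-06,
        1.27249857e+00, -1.15109478e-01]), 'dq': array([-9.46652282e-04,  4.19354218e-04,  5.92453759e-04, -1.05047589e-03,
        2.45191310e-04, -7.42938309e-05]), 'joint_torque': array([ 2.46017044e-03, -5.15364182e+01, -2.70721650e+01,  6.78446679e-02,
        3.50169931e-02, -1.23621721e-04]), 'position': array([ 0.23610194, -0.55083953,  0.22182561]), 'tool_rot': array([3.0277604 , 1.56897965, 1.86178929]), 'force': array([ 0.0565956 ,  0.50200395, -0.98273872]), 'ft_torque': array([ 0.0324444 ,  0.00068996, -0.00832376]), 'width': 1.000974333697751}
scene [[0.094, 0.567, -0.819, 1.202], [0.995, -0.071, 0.065, -0.097], [-0.021, -0.821, -0.571, 0.569], [0.0, 0.0, 0.0, 1.0]] 383.94059604800685 322.6817313548273 204.39915386731002
top [[0.014, -0.995, 0.098, 0.398], [-1.0, -0.013, 0.009, -0.06], [-0.007, -0.098, -0.995, 1.09], [0.0, 0.0, 0.0, 1.0]] 515.6816237053364 317.90498671332324 191.6338844701858
[[0.877, 0.612, -0.0], [0.823, 0.299, 0.129], [0.882, 0.082, 0.001], [0
[... 666 characters left out ...]
.316, 0.001], [0.236, 0.066, -0.001], [0.24, -0.182, 0.003], [0.244, -0.43, 0.003], [0.247, -0.678, 0.0]]
[[0.111, 0.55, 0.014], [0.112, 0.309, 0.002], [0.251, 0.004, 0.524], [0.283, -0.11, 0.642], [0.123, -0.428, -0.0], [0.213, -0.478, 0.346]]
{'fx': 355.7831446725308, 'fy': 355.7831446725308, 'cx': 316.2370952614941, 'cy': 198.47477405491318, 'hand_eye': array([[ 1.46905986e-03, -2.98404030e-01,  9.54438514e-01,
        -1.63163200e-01],
       [ 1.39647943e-04, -9.54439473e-01, -2.98404545e-01,
         8.34943553e-02],
       [ 9.99998911e-01,  5.71659515e-04, -1.36045721e-03,
        -2.08812332e-04],
       [ 0.00000000e+00,  0.00000000e+00,  0.00000000e+00,
         1.00000000e+00]])}
```

View pics/top0.png

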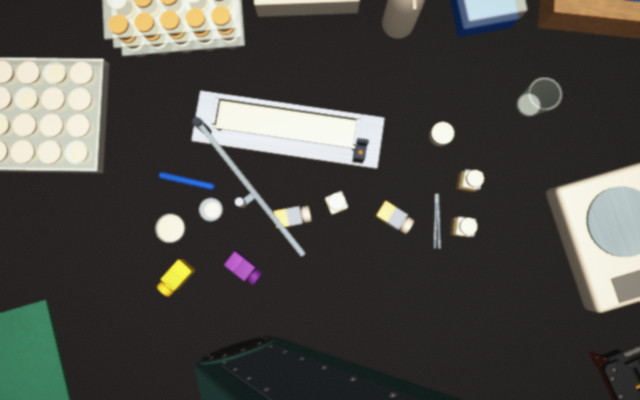

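View pics/scene0.png

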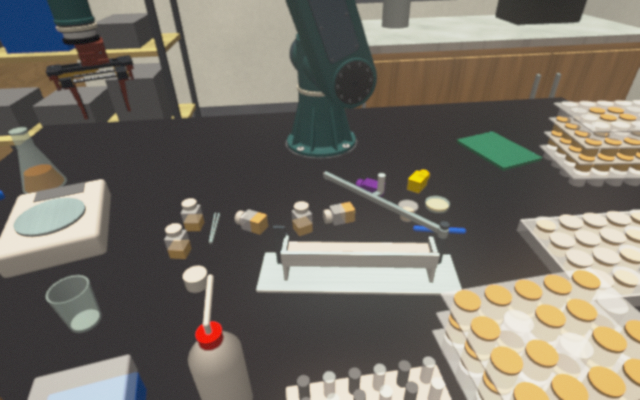

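Run:
```python
from h import *
P=np.load('topP.npy');p=np.load('topp.npy')
x,y,z=P[...,0],P[...,1],P[...,2]
v,u=np.mgrid[0:400,0:640]
box=lambda a,b,c,d:(u>a)&(u<b)&(v>c)&(v<d)
# ledge
m=box(190,390,85,170)&(abs(z-0.060)<.006)
r=cv2.minAreaRect((P[m][:,:2]*1000).astype(np.float32));print('ledge',m.sum(),r,np.median(z[m]))
m=box(180,395,85,175)&(z>.004)&(z<.014)
r=cv2.minAreaRect((P[m][:,:2]*1000).astype(np.float32));print('plate',m.sum(),r)
m=box(190,320,110,260)&(z>.075)&(z<.1)&(v>(u-198)*1.0+122-20)
q=P[m];print('bar',m.sum(),q[:,2].mean());
l=cv2.fitLine((q[:,:2]*1000).astype(np.float32),cv2.DIST_HUBER,0,.01,.01).ravel();print(l,np.degrees(np.arctan2(l[1],l[0])), q[np.argmin(q[:,0])],q[np.argmax(q[:,0])])
m=box(225,265,185,215)&(z>.11); print('knob',m.sum(),P[m].mean(0), P[m].max(0))
for n,b in dict(L1=(276,316,200,230),L2=(372,416,198,236),S1=(322,352,188,218),S2=(455,490,165,195),S3=(448,482,213,242),purple=(220,265,248,288),yellow=(152,198,255,300),cup=(198,224,196,223),dish=(150,190,210,246),lids=(426,460,118,150),fl=(430,446,190,252)).items():
    m=box(*b)&(z>.004)&(z<.08)
    if n=='L1': m&=(z<.06)
    q=(P[m][:,:2]*1000).astype(np.float32); print(n,m.sum(),[np.round(t,1) for t in cv2.minAreaRect(q)],'zmax',np.nanpercentile(z[m],95).round(3))
crop=p[110:300,150:500]
cv2.imwrite('pics/crop1.png',cv2.resize(crop,None,fx=2.28,fy=2.28,interpolation=cv2.INTER_CUBIC))
```

```text
ledge 3949 ((631.140625, 17.282699584960938), (337.7916564941406, 77.84615325927734), 80.24385070800781) 0.060685205982940804
plate 4193 ((636.9871826171875, 17.661468505859375), (191.9467010498047, 458.9979553222656), 0.7046105861663818)
bar 985 0.09452734483065285
[  0.77368456   0.633571   499.00378     79.84166   ] 39.314075 [ 0.37304334 -0.01835949  0.09220897] [0.64661365 0.16531239 0.07875653]
knob 71 [0.47100095 0.09507276 0.13074259] [0.47816834 0.10315136 0.13934858]
L1 556 [array([456.9,  -5.2]), array([53.7, 77.7]), np.float64(3.5)] zmax 0.039
L2 689 [array([ 453.2, -210.8]), array([75.8, 88.7]), np.float64(0.8)] zmax 0.039
S1 376 [array([482.1, -91. ]), array([57.2, 59.2]), np.float64(0.8)] zmax 0.075
S2 508 [array([ 533.3, -376.2]), array([71.9, 60. ]), np.float64(89.9)] zmax 0.075
S3 479 [array([ 434.1, -359.6]), array([54.4, 67.4]), np.float64(0.8)] zmax 0.075
purple 722 [array([341. , 105.1]), array([79.1, 89.1]), np.float64(3.0)] zmax 0.039
yellow 757 [array([320.9, 244.2]), array([88.7, 91.1]), np.float64(1.0)] zmax 0.039
cup 425 [array([464. , 172.5]), array([51.3, 54. ]), np.float64(86.6)] zmax 0.042
dish 706 [array([423.6, 259.6]), array([71.5, 81.3]), np.float64(0.8)] zmax 0.017
lids 472 [array([ 632.3, -316.8]), array([66.1, 65.4]), np.float64(89.4)] zmax 0.033
fl 225 [array([ 448.2, -303.6]), array([ 29.5, 121.8]), np.float64(89.6)] zmax 0.01
```

View pics/crop1.png

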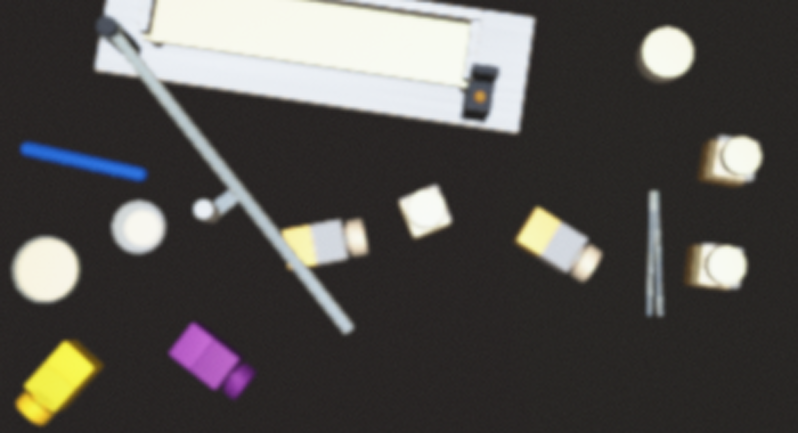

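```bash
cat >> h.py <<'E'
def onplane(M,c,uv,z):
    uv=np.atleast_2d(np.array(uv,float)); r=np.c_[(uv[:,0]-c['cx'])/c['fx'],(uv[:,1]-c['cy'])/c['fy'],np.ones(len(uv))]@M[:3,:3].T
    return M[:3,3]+r*((z-M[2,3])/r[:,2])[:,None]
def topcam():
    c=imaging.calibration('top'); R=np.array(c['R']); t=np.array(c['t']); M=np.eye(4); M[:3,:3]=R.T; M[:3,3]=-R.T@t
    return M,c
def jaw():
    s=sense(); R=Rn.from_euler('xyz',s['tool_rot']).as_matrix()
    return np.array(s['position']),R,np.arctan2(R[1,2],R[0,2]),s
def plan(*wps):
    """wps: (x,y,z,psi or None); prints tool-frame shift mm + twist(10deg units) of each leg"""
    p,R,ps,s=jaw()
    print('now',p.round(4),'psi',round(ps,3),'q1,q6',s['joint_positions'][[0,5]].round(2),'w',round(s['width'],3),'F',s['force'].round(1),'t',round(s['clock'],1))
    for x,y,z,a in wps:
        d=R.T@(np.array([x,y,z])-p)*1000; tw=0
        if a is not None:
            e=(ps-a+np.pi/2)%np.pi-np.pi/2; tw=np.degrees(e)/10
            R=R@Rn.from_rotvec([e,0,0]).as_matrix(); ps-=e
        p=np.array([x,y,z]); print('  ->',(x,y,z),'shift',d.round(1),'then twist',round(tw,2))
E
python3 - <<'E'
from h import *
p=np.load('topp.npy'); M,c=topcam()
g=p.astype(int).min(2)
box=np.zeros(g.shape,bool); box[85:172,188:390]=1
m=(box&(g>120)).astype(np.uint8)
n,lab,st,_=cv2.connectedComponentsWithStats(m); k=1+np.argmax(st[1:,4]); 
v,u=np.where(lab==k); X=onplane(M,c,np.c_[u,v],.008)
print('plate',cv2.minAreaRect((X[:,:2]*1000).astype(np.float32)))
# ledge cream colour
b,gg,r=[p[...,i].astype(int) for i in range(3)]
m=((box)&(r-b>10)&(r>200)).astype(np.uint8)
v,u=np.where(m); X=onplane(M,c,np.c_[u,v],.06); print('ledge',len(u),cv2.minAreaRect((X[:,:2]*1000).astype(np.float32)))
for n,uv,z in [('hinge',(198,122),.095),('tip',(302,254.5),.095),('knob',(239.5,202),.134),('plate c',[(200,91),(384,116),(377,167),(193,141)],.008)]: print(n,onplane(M,c,uv,z).round(4).tolist())
f=lambda a,b:(150+a/2.28,110+b/2.28)
print('L1 bot,cap',onplane(M,c,[f(288,249),f(357,237)],.033).round(4).tolist()); print('L2',onplane(M,c,[f(529,225),f(587,263)],.033).round(4).tolist())
S=np.array([[433,184],[451,219],[417,237],[399,198]]); X=onplane(M,c,[f(*s) for s in S],.063); print('S1',X.mean(0),X.round(3).tolist())
print('caps',onplane(M,c,[f(741,156),f(726,266)],.072))
plan((.53,.0,.20,None))
E
```

```text
plate ((613.264404296875, 19.785369873046875), (401.8527526855469, 163.1790008544922), 82.18972778320312)
ledge 1286 ((637.154541015625, 18.614410400390625), (288.3622741699219, 56.235923767089844), 82.20862579345703)
hinge [[0.6303, 0.1869, 0.095]]
tip [[0.3741, -0.0223, 0.095]]
knob [[0.4705, 0.0943, 0.134]]
plate c [[0.7186, 0.2067, 0.008], [0.6685, -0.1894, 0.008], [0.5582, -0.1747, 0.008], [0.6092, 0.2176, 0.008]]
L1 bot,cap [[0.4438, 0.0339, 0.033], [0.4554, -0.028, 0.033]]
L2 [[0.4683, -0.1826, 0.033], [0.4349, -0.2346, 0.033]]
S1 [ 0.47870241 -0.08805333  0.063     ] [[0.501, -0.095, 0.063], [0.471, -0.111, 0.063], [0.454, -0.081, 0.063], [0.488, -0.065, 0.063]]
caps [[ 0.52835095 -0.36236411  0.072     ]
 [ 0.43254708 -0.3479349   0.072     ]]
now [ 0.2361 -0.5509  0.2219] psi -1.166 q1,q6 [-1.28 -0.12] w 0.998 F [ 0.1 -0.1  0.3] t 0.1
  -> (0.53, 0.0, 0.2) shift [  22.7  487.1 -390.6] then twist 0
```

Run:
```python
from h import *
h=np.array([.6303,.1869])
w=[(.478,-.006,.2,None),(.478,-.006,.082,None)]
for a,o in [(219,.020),(207,.017),(195,.017),(183,.017),(171,.017),(165,.017)]:
    a=np.radians(a);d=np.array([np.cos(a),np.sin(a)]);n=np.array([-d[1],d[0]]);q=h+.24*d+o*n
    w.append((round(q[0],3),round(q[1],3),.082,None))
plan(*w)
```

```text
now [ 0.2361 -0.5509  0.2219] psi -1.166 q1,q6 [-1.28 -0.12] w 0.998 F [ 0.1 -0.1  0.3] t 0.1
  -> (0.478, -0.006, 0.2) shift [  22.7  436.9 -405.6] then twist 0
  -> (0.478, -0.006, 0.082) shift [118.   -0.    0.2] then twist 0
  -> (np.float64(0.456), np.float64(0.02), 0.082) shift [  0.1 -10.  -32.6] then twist 0
  -> (np.float64(0.424), np.float64(0.063), 0.082) shift [  0.1 -12.5 -52.1] then twist 0
  -> (np.float64(0.403), np.float64(0.108), 0.082) shift [  0.1  -1.6 -49.6] then twist 0
  -> (np.float64(0.392), np.float64(0.157), 0.082) shift [  0.1   9.2 -49.4] then twist 0
  -> (np.float64(0.391), np.float64(0.208), 0.082) shift [  0.1  19.2 -47.3] then twist 0
  -> (np.float64(0.394), np.float64(0.233), 0.082) shift [  0.   12.6 -21.8] then twist 0
```

>>> drive_tool --pt "2 36.4 -33.8 0" --pt "2 36.4 -33.8 0" --pt "2 36.4 -33.8 0" --pt "2 36.4 -33.8 0" --pt "2 36.4 -33.8 0" --pt "2 36.4 -33.8 0" --pt "2 36.4 -33.8 0" --pt "2 36.4 -33.8 0" --pt "2 36.4 -33.8 0" --pt "2 36.4 -33.8 0" --pt "2 36.4 -33.8 0" --pt "1 36.4 -33.8 0" --hand 1

```text
clock: 1.6
position: [0.4782, -0.005, 0.1994]
tool_rot: [-2.1, 1.57, 3.017]
force: [-0.0, -0.2, -0.0]
width: 0.003
```

Run:
```python
from h import *
plan((.478,-.006,.082,None))
```

```text
now [ 0.4782 -0.005   0.1994] psi -1.166 q1,q6 [-0.15  1.01] w 0.003 F [-0.  -0.2 -0. ] t 1.6
  -> (0.478, -0.006, 0.082) shift [117.4  -0.6   0.9] then twist 0
```

Accurate. Go down and push the bar open.

>>> drive_tool --pt "40 0 0 0" --pt "40 0 0 0" --pt "37.4 0 0 0" --pt "0 -10 -33 0" --pt "0 -6.2 -26 0" --pt "0 -6.2 -26 0" --pt "0 -0.8 -25 0" --pt "0 -0.8 -25 0" --pt "0 4.6 -25 0" --pt "0 4.6 -25 0" --pt "0 9.6 -24 0" --pt "0 9.6 -24 0"

```text
clock: 3.1
position: [0.3901, 0.21, 0.0822]
tool_rot: [-1.407, 1.571, -2.573]
force: [0.7, -1.2, -0.6]
width: 0.006
```

>>> drive_tool --pt "0 6.3 -11 0" --pt "0 6.3 -11 0" --pt "0 0 0 0" --pt "-62 0 0 0" --pt "-56 0 0 0" --pt "0 0 50 0" --pt "0 0 50 0" --hand 0

```text
clock: 3.98
position: [0.4333, 0.1413, 0.2013]
tool_rot: [1.278, 1.569, 0.113]
force: [0.2, -0.2, -1.1]
width: 0.768
```

Run:
```python
from h import *
p,d,P,M,c=cam('top'); cv2.imwrite('pics/top1.png',p); np.save('topP.npy',P); np.save('topp.npy',p)
plan((.45,-.10,.25,None))
```

```text
now [0.4356 0.1363 0.201 ] psi -1.167 q1,q6 [0.16 1.32] w 0.806 F [ 1.1 -3.1  0.1] t 4.0
  -> (0.45, -0.1, 0.25) shift [-48.1 -79.6 223.2] then twist 0
```

View pics/top1.png

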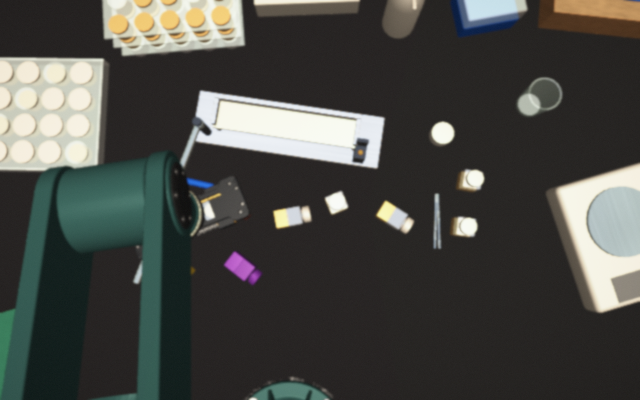

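Run:
```python
from h import *
p=np.load('topp.npy'); M,c=topcam()
g=cv2.resize(p,None,fx=4,fy=4,interpolation=cv2.INTER_CUBIC).astype(int)
def poly(n,b,zp):
    a=g[b[2]*4:b[3]*4,b[0]*4:b[1]*4]; m=(a.max(2)>95).astype(np.uint8)
    k,lab,st,_=cv2.connectedComponentsWithStats(m); i=1+np.argmax(st[1:,4]); v,u=np.where(lab==i)
    X=onplane(M,c,np.c_[(u+.5)/4+b[0]-.5,(v+.5)/4+b[2]-.5],zp)[:,:2]*1000
    r=cv2.minAreaRect(X.astype(np.float32)); print(n,[np.round(t,1) for t in r]); return
poly('L1',(270,318,200,234),.025);poly('L2',(372,418,196,236),.025);poly('S1',(322,352,186,220),.062)
for n,uv in [('S2',(474.5,179)),('S3',(468,227))]: print(n,onplane(M,c,uv,.072).round(4))
plan((.5,-.15,.30,None))
```

```text
L1 [array([451. ,   2.3]), array([40.9, 77.6]), np.float64(11.1)]
L2 [array([ 451.8, -211.1]), array([77. , 41.3]), np.float64(58.4)]
S1 [array([478.2, -87.6]), array([40.4, 40.7]), np.float64(23.4)]
S2 [[ 0.5272 -0.3614  0.072 ]]
S3 [[ 0.4319 -0.3471  0.072 ]]
now [0.4356 0.1363 0.201 ] psi -1.167 q1,q6 [0.16 1.32] w 0.806 F [ 1.1 -3.1  0.1] t 4.0
  -> (0.5, -0.15, 0.3) shift [-97.8 -53.2 289. ] then twist 0
```

>>> drive_tool --pt "-16 -22 47 0" --pt "-16 -22 47 0" --pt "-16 -22 47 0" --pt "-16 -22 47 0" --pt "-16 -22 47 0" --pt "-16 -22 47 0" --pt "0 0 0 0" --pt "0 0 0 0"

```text
clock: 5.03
position: [0.4215, -0.1682, 0.2956]
tool_rot: [-2.82, 1.569, 2.296]
force: [0.1, 0.5, -0.2]
width: 0.995
```

Run:
```python
from h import *
p,d,P,M,c=cam('wrist'); cv2.imwrite('pics/w1.png',p); np.save('wP.npy',P); np.save('wp.npy',p); np.save('wM.npy',M)
plan((.45,-.10,.25,None))
```

```text
now [ 0.4215 -0.1676  0.2955] psi -1.166 q1,q6 [-0.53  0.63] w 1.0 F [ 0.8  0.5 -0.2] t 5.1
  -> (0.45, -0.1, 0.25) shift [ 45.6  52.9 -50.8] then twist 0
```

View pics/w1.png

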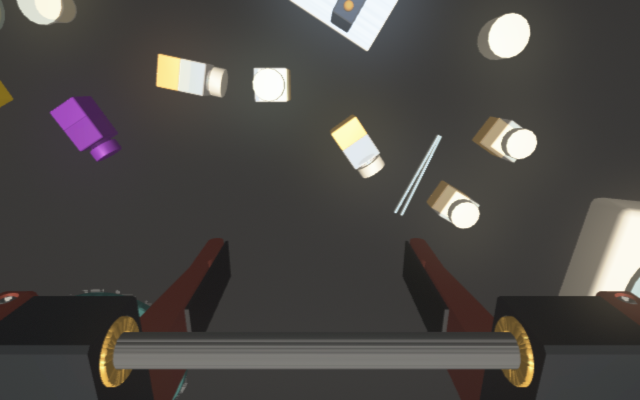

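```bash
cat >> h.py <<'E'
def tipplan(bot,d,hold=46,h=23):
    """arc legs for pinch point, from bottom-edge point bot (x,y), d = bottom->cap unit"""
    bot=np.array(bot);d=np.array(d); w=[]
    for th in np.radians([0,15,30,45,60,75,90]):
        s=hold*np.cos(th)-h*np.sin(th); z=hold*np.sin(th)+h*np.cos(th)
        q=bot+d*s/1000; w.append((round(float(q[0]),4),round(float(q[1]),4),round((z-19)/1000,4),None))
    return w
E
python3 - <<'E'
from h import *
plan((.453,-.0075,.12,.194),*tipplan((.444,.0376),(.193,-.981)))
E
```

```text
now [ 0.4215 -0.1676  0.2955] psi -1.166 q1,q6 [-0.53  0.63] w 1.0 F [ 0.8  0.5 -0.2] t 5.1
  -> (0.453, -0.0075, 0.12) shift [ 175.7   92.1 -134.4] then twist -7.79
  -> (0.4529, -0.0075, np.float64(0.004)) shift [116.   -0.2   0. ] then twist 0
  -> (0.4514, -0.0001, np.float64(0.0151)) shift [-11.1   7.6  -0.1] then twist 0
  -> (0.4495, 0.0098, np.float64(0.0239)) shift [-8.8 10.1  0. ] then twist 0
  -> (0.4471, 0.0216, np.float64(0.0298)) shift [-5.9 12.1 -0.1] then twist 0
  -> (0.4446, 0.0346, np.float64(0.0323)) shift [-2.5 13.2  0.1] then twist 0
  -> (0.442, 0.0477, np.float64(0.0314)) shift [ 0.9 13.4 -0. ] then twist 0
  -> (0.4396, 0.0602, np.float64(0.027)) shift [ 4.4 12.7  0.1] then twist 0
```

>>> drive_tool --pt "35 18.4 -27 0" --pt "35 18.4 -27 0" --pt "35 18.4 -27 0" --pt "35 18.4 -27 0" --pt "35 18.4 -26.4 0" --pt "0 0 0 -1" --pt "0 0 0 -1" --pt "0 0 0 -1" --pt "0 0 0 -1" --pt "0 0 0 -1" --pt "0 0 0 -1" --pt "0 0 0 -1" --hand 0.35

```text
clock: 6.58
position: [0.4528, -0.0071, 0.1209]
tool_rot: [2.684, 1.569, 2.748]
force: [-0.4, 0.4, -0.7]
width: 0.652
```

>>> drive_tool --pt "0 0 0 -0.79" --pt "0 0 0 0" --pt "0 0 0 0"

```text
clock: 6.95
position: [0.4535, -0.008, 0.1211]
tool_rot: [2.482, 1.57, 2.675]
force: [0.1, 0.9, -0.0]
width: 0.653
```

Run:
```python
from h import *
plan((.453,-.0075,.004,.194))
p,d,P,M,c=cam('wrist'); cv2.imwrite('pics/w2.png',p); np.save('wP.npy',P); np.save('wp.npy',p); np.save('wM.npy',M)
# project the expected pinch point and tips
X=np.array([[.444,.0376,.036],[.458,-.033,.036],[.453,-.0075,.036]]);q=(X-M[:3,3])@M[:3,:3]; print((q[:,:2]/q[:,2:]*c['fx']+[c['cx'],c['cy']]).round())
```

```text
now [ 0.4535 -0.008   0.1211] psi 0.192 q1,q6 [-0.17 -0.36] w 0.653 F [ 0.1  0.9 -0. ] t 7.0
  -> (0.453, -0.0075, 0.004) shift [117.1   0.5  -0.3] then twist -0.01
[[314. 142.]
 [315. 238.]
 [314. 205.]]
```

View pics/w2.png

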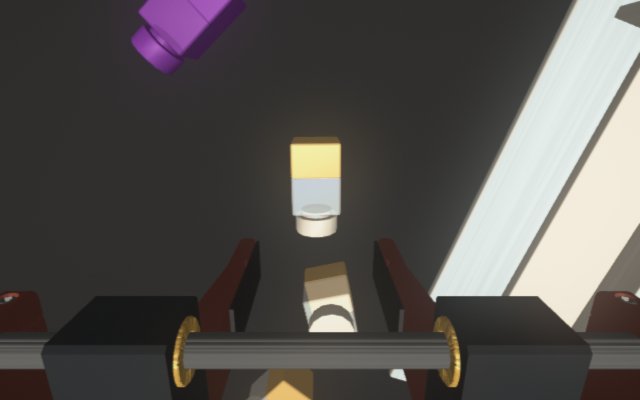

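>>> drive_tool --pt "40 0 0 0" --pt "40 0 0 0" --pt "25 0 0 0" --pt "12 0 0 0" --pt "0 0 0 0"

```text
clock: 7.62
position: [0.4536, -0.0088, 0.0039]
tool_rot: [2.699, 1.569, 2.892]
force: [-0.7, -0.1, -1.1]
width: 0.652
```

>>> drive_tool --pt "0 0 0 0" --pt "0 0 0 0" --pt "0 0 0 0" --pt "0 0 0 0" --pt "0 0 0 0" --pt "0 0 0 0" --hand 1 --grip_force 4

```text
clock: 8.38
position: [0.4546, -0.009, 0.005]
tool_rot: [-0.317, 1.569, -0.124]
force: [-0.0, -0.3, 6.9]
width: 0.414
```

>>> drive_tool --pt "-6 4 0 0" --pt "-6 4 0 0" --pt "-4.5 5 0 0" --pt "-4 5 0 0" --pt "-3 6 0 0" --pt "-3 6 0 0" --pt "-1 6.6 0 0" --pt "-1 6.6 0 0" --pt "0 6.7 0 0" --pt "0 6.7 0 0" --pt "2 6.3 0 0" --pt "2 6.3 0 0"

```text
clock: 9.88
position: [0.4406, 0.0594, 0.0286]
tool_rot: [2.337, 1.571, 2.531]
force: [0.3, -1.2, -1.3]
width: 0.409
```

Run:
```python
from h import *
plan()
p,d,P,M,c=cam('wrist'); q,*_=cam('scene'); cv2.imwrite('pics/w3.png',np.hstack([p[:,120:520],cv2.resize(q[100:300,200:500],(400,267)).__class__(0) if 0 else cv2.copyMakeBorder(cv2.resize(q[120:280,220:420],(400,320),interpolation=2),0,80,0,0,0)]))
```

```text
now [0.4406 0.0594 0.0286] psi 0.194 q1,q6 [-0.02 -0.22] w 0.409 F [ 0.3 -1.2 -1.3] t 9.9
```

View pics/w3.png

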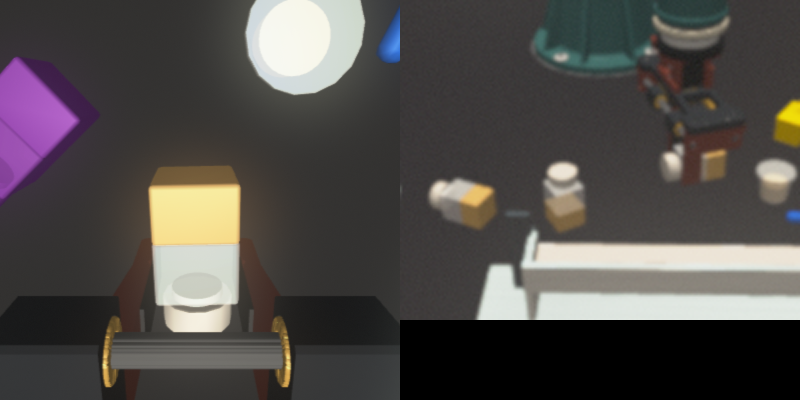

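```bash
cat >> h.py <<'E'
RC=np.array([.638,.016]); RY=-.136
def rk(x,y):  # rack frame mm -> world xy
    c,s=np.cos(RY),np.sin(RY); x/=1000;y/=1000
    return round(float(RC[0]+c*x-s*y),4),round(float(RC[1]+s*x+c*y),4)
def edgeplan(y=0,h=23):
    w=[]
    for th,e in [(0,18),(20,19),(40,21),(60,22.5),(75,23.2),(85,23.3)]:
        t=np.radians(th); k=(h-e*np.sin(t))/np.cos(t)
        w.append((*rk(-30-e,y),round((60+k-19)/1000,4),None))
    return w
E
python3 - <<'E'
from h import *
e=edgeplan(); a=e[0]
plan((.4406,.0594,.15,None),(a[0],a[1],.15,RY+np.pi/2),(a[0],a[1],.072,None),*e)
E
```

```text
now [0.4402 0.0596 0.0285] psi 0.194 q1,q6 [-0.02 -0.22] w 0.414 F [ 0.4  0.2 -0.7] t 10.0
  -> (0.4406, 0.0594, 0.15) shift [-121.5   -0.2    0.3] then twist 0
  -> (0.5904, 0.0225, 0.15) shift [-1.000e-01 -6.510e+01  1.399e+02] then twist -7.11
  -> (0.5904, 0.0225, 0.072) shift [78.  -0.1 -0. ] then twist 0
  -> (0.5904, 0.0225, np.float64(0.064)) shift [ 8. -0. -0.] then twist 0
  -> (0.5895, 0.0226, np.float64(0.0586)) shift [ 5.4  0.9 -0. ] then twist 0
  -> (0.5875, 0.0229, np.float64(0.0534)) shift [5.2 2.  0. ] then twist 0
  -> (0.586, 0.0231, np.float64(0.048)) shift [ 5.4  1.5 -0. ] then twist 0
  -> (0.5853, 0.0232, np.float64(0.0433)) shift [4.7 0.7 0. ] then twist 0
  -> (0.5852, 0.0232, np.float64(0.0386)) shift [ 4.7  0.1 -0. ] then twist 0
```

>>> drive_tool --pt "-40 0 0 0" --pt "-40 0 0 0" --pt "-41 0 0 0" --pt "0 -21.7 46.6 0" --pt "0 -21.7 46.6 0" --pt "0 -21.7 46.6 -1" --pt "0 0 0 -1" --pt "0 0 0 -1" --pt "0 0 0 -1" --pt "0 0 0 -1" --pt "0 0 0 -1" --pt "0 0 0 -1"

```text
clock: 11.48
position: [0.5901, 0.0219, 0.1495]
tool_rot: [1.624, 1.57, 3.045]
force: [-1.1, -1.2, -1.4]
width: 0.407
```

>>> drive_tool --pt "0 0 0 -0.11" --pt "26 0 0 0" --pt "26 0 0 0" --pt "26 0 0 0" --pt "0 0 0 0"

```text
clock: 12.1
position: [0.5885, 0.0221, 0.0699]
tool_rot: [1.614, 1.566, 3.046]
force: [-0.8, -1.2, -0.7]
width: 0.412
```

>>> drive_tool --pt "4 0 0 0" --pt "4 0 0 0" --pt "2.7 0.45 0 0" --pt "2.7 0.45 0 0" --pt "2.6 1 0 0" --pt "2.6 1 0 0" --pt "2.7 0.75 0 0" --pt "2.7 0.75 0 0" --pt "2.4 0.4 0 0" --pt "2.4 0.3 0 0" --pt "2.4 0 0 0" --pt "2.3 0 0 0"

```text
clock: 13.6
position: [0.5852, 0.0228, 0.0381]
tool_rot: [1.277, 1.57, 2.711]
force: [0.4, 0.6, 1.1]
width: 0.406
```

Run:
```python
from h import *
plan()
p,d,P,M,c=cam('wrist'); q,*_=cam('scene'); cv2.imwrite('pics/w4.png',np.hstack([p[:,120:520],cv2.copyMakeBorder(cv2.resize(q[140:300,250:450],(400,320),interpolation=2),0,80,0,0,0)]))
```

```text
now [0.5852 0.0228 0.0381] psi 1.435 q1,q6 [-0.08 -1.51] w 0.406 F [0.4 0.6 1.1] t 13.6
```

View pics/w4.png

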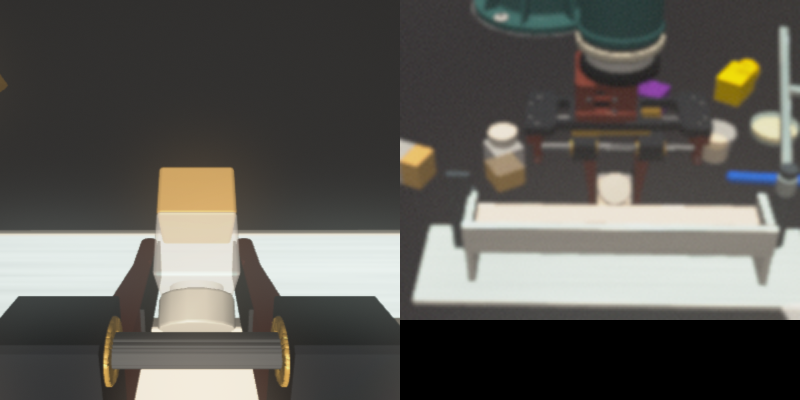

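```bash
cat >> h.py <<'E'
def prof(P,u=317,v0=120,v1=345,st=8):
    """profile in jaw-perp plane: tool y-direction coordinate vs z, relative to TCP"""
    p,R,_,_=jaw(); 
    for v in range(v0,v1,st):
        q=P[v,u]-p; print(v,(1000*np.array([q@R[:,1],P[v,u,2]])).round(0).tolist(),end=' ')
    print()
E
python3 - <<'E'
from h import *
p,d,P,M,c=cam('wrist'); prof(P)
E
```

```text
120 [65.0, 2.0] 128 [60.0, 1.0] 136 [56.0, 1.0] 144 [51.0, 2.0] 152 [47.0, 2.0] 160 [42.0, 1.0] 168 [45.0, 35.0] 176 [42.0, 39.0] 184 [39.0, 42.0] 192 [36.0, 45.0] 200 [33.0, 48.0] 208 [30.0, 51.0] 216 [28.0, 54.0] 224 [25.0, 57.0] 232 [23.0, 61.0] 240 [20.0, 63.0] 248 [18.0, 65.0] 256 [15.0, 69.0] 264 [13.0, 71.0] 272 [10.0, 72.0] 280 [5.0, 69.0] 288 [5.0, 76.0] 296 [3.0, 78.0] 304 [0.0, 80.0] 312 [-1.0, 83.0] 320 [-3.0, 85.0] 328 [-13.0, 77.0] 336 [28.0, 133.0] 344 [27.0, 135.0]
```

>>> drive_tool --pt "0 -1.5 0 0" --pt "0 -1.5 0 0" --pt "0 -1 0 0" --pt "0 -1 0 0" --pt "0 -1 0 0" --pt "0 0 0 0"

```text
clock: 14.5
position: [0.5914, 0.0219, 0.0383]
tool_rot: [-0.986, 1.571, 0.449]
force: [-2.6, -0.1, 0.1]
width: 0.404
```

Run:
```python
from h import *
plan()
p,d,P,M,c=cam('wrist'); prof(P,st=12)
```

```text
now [0.5914 0.0219 0.0383] psi 1.435 q1,q6 [-0.08 -1.51] w 0.404 F [-2.6 -0.1  0.1] t 14.5
120 [65.0, 2.0] 132 [58.0, 2.0] 144 [51.0, 1.0] 156 [44.0, 1.0] 168 [44.0, 31.0] 180 [40.0, 39.0] 192 [35.0, 43.0] 204 [31.0, 49.0] 216 [28.0, 54.0] 228 [24.0, 59.0] 240 [20.0, 64.0] 252 [17.0, 68.0] 264 [13.0, 71.0] 276 [10.0, 76.0] 288 [7.0, 80.0] 300 [4.0, 84.0] 312 [-2.0, 83.0] 324 [-13.0, 75.0] 336 [28.0, 134.0]
```

>>> drive_tool --pt "0 -1.2 0 0" --pt "0 -1.2 0 0" --pt "0 -1.2 0 0" --pt "0 -1.2 0 0" --pt "0 0 0 0"

```text
clock: 15.18
position: [0.5964, 0.0212, 0.0383]
tool_rot: [-1.258, 1.57, 0.176]
force: [-2.4, 1.0, -0.7]
width: 0.409
```

Run:
```python
from h import *
plan()
p,d,P,M,c=cam('wrist'); prof(P,st=12)
```

```text
now [0.5964 0.0212 0.0383] psi 1.434 q1,q6 [-0.08 -1.51] w 0.409 F [-2.4  1.  -0.7] t 15.2
120 [64.0, 1.0] 132 [58.0, 2.0] 144 [51.0, 1.0] 156 [44.0, 1.0] 168 [43.0, 26.0] 180 [39.0, 34.0] 192 [35.0, 42.0] 204 [31.0, 48.0] 216 [28.0, 56.0] 228 [24.0, 60.0] 240 [22.0, 67.0] 252 [17.0, 68.0] 264 [15.0, 75.0] 276 [13.0, 81.0] 288 [10.0, 85.0] 300 [3.0, 82.0] 312 [-7.0, 76.0] 324 [-16.0, 71.0] 336 [28.0, 134.0]
```

Run:
```python
from h import *
plan((*rk(-46,0),.07,None),(*rk(-80,0),.07,None),(*rk(-80,0),.029,None),(*rk(-130,0),.028,None))
```

```text
now [0.5964 0.0212 0.0383] psi 1.435 q1,q6 [-0.08 -1.51] w 0.408 F [-1.9  0.6 -1.2] t 15.2
  -> (0.5924, 0.0222, 0.07) shift [-31.7   4.    0.4] then twist 0
  -> (0.5587, 0.0268, 0.07) shift [-0. 34. -0.] then twist 0
  -> (0.5587, 0.0268, 0.029) shift [41.  0. -0.] then twist 0
  -> (0.5092, 0.0336, 0.028) shift [ 1. 50.  0.] then twist 0
```

>>> drive_tool --pt "-16 4 0 0" --pt "-16 10 0 0" --pt "0 20 0 0" --pt "0 6 0 0" --pt "20 0 0 0" --pt "15 0 0 0" --pt "6 0 0 0" --pt "0 6 0 0" --pt "0 6 0 0" --pt "0 6 0 0" --pt "0 6 0 0" --pt "0 0 0 0"

```text
clock: 16.73
position: [0.531, 0.0302, 0.0292]
tool_rot: [1.565, 1.569, 3.0]
force: [-1.7, 0.6, 2.7]
width: 0.406
```

Run:
```python
from h import *
plan()
p,d,P,M,c=cam('wrist'); prof(P,st=12)
```

```text
now [0.531  0.0302 0.0292] psi 1.435 q1,q6 [-0.07 -1.51] w 0.406 F [-1.7  0.6  2.7] t 16.7
120 [65.0, 2.0] 132 [59.0, 1.0] 144 [53.0, 1.0] 156 [46.0, 2.0] 168 [39.0, 1.0] 180 [33.0, 2.0] 192 [30.0, 17.0] 204 [27.0, 27.0] 216 [26.0, 40.0] 228 [24.0, 50.0] 240 [22.0, 59.0] 252 [17.0, 60.0] 264 [18.0, 71.0] 276 [16.0, 77.0] 288 [11.0, 77.0] 300 [5.0, 75.0] 312 [-1.0, 75.0] 324 [-7.0, 74.0] 336 [28.0, 125.0]
```

>>> drive_tool --pt "0.5 5 0 0" --pt "0.5 5 0 0" --pt "0.5 4 0 0" --pt "0 0 0 0"

```text
clock: 17.27
position: [0.518, 0.032, 0.0276]
tool_rot: [1.496, 1.57, 2.93]
force: [-0.2, 0.0, 0.3]
width: 0.41
```

>>> drive_tool --pt "0 0 0 0" --pt "0 0 0 0" --pt "-5 0 0 0" --pt "-10 0 0 0" --grip_force 12

```text
clock: 17.77
position: [0.5185, 0.0319, 0.0429]
tool_rot: [1.548, 1.57, 2.983]
force: [0.7, -0.0, -1.2]
width: 0.406
```

Run:
```python
from h import *
p,d,P,M,c=cam('wrist'); prof(P,st=12,v0=170)
x=0
plan((0.52,.03,.125,None),(*rk(-5,112),.125,RY+np.pi/2),(*rk(-5,112),.09,None))
```

```text
170 [36.0, 1.0] 182 [29.0, 1.0] 194 [22.0, 1.0] 206 [24.0, 32.0] 218 [24.0, 50.0] 230 [25.0, 66.0] 242 [21.0, 70.0] 254 [23.0, 84.0] 266 [20.0, 88.0] 278 [14.0, 88.0] 290 [9.0, 88.0] 302 [5.0, 89.0] 314 [-1.0, 88.0] 326 [-6.0, 89.0] 338 [29.0, 140.0] 
now [0.5196 0.0318 0.0444] psi 1.435 q1,q6 [-0.07 -1.51] w 0.407 F [-0.5  0.3  0.3] t 17.8
  -> (0.52, 0.03, 0.125) shift [-80.6  -0.8  -1.7] then twist 0
  -> (0.6482, 0.1276, 0.125) shift [   0.2 -113.8  114.1] then twist -0.0
  -> (0.6482, 0.1276, 0.09) shift [35.   0.1 -0. ] then twist 0
```

>>> drive_tool --pt "-50 0 0 0" --pt "-46 0 0 0" --pt "0 -40 37 0" --pt "0 -40 37 0" --pt "0 -44.6 38.4 0" --pt "0 0 0 0" --pt "20 0 0 0" --pt "20 0 0 0" --pt "8 0 0 0" --pt "2 0 0 0" --pt "0 0 0 0"

```text
clock: 19.2
position: [0.6577, 0.1261, 0.0895]
tool_rot: [-1.25, 1.57, 0.185]
force: [0.1, -0.1, -1.5]
width: 0.411
```

Run:
```python
from h import *
plan((*rk(5,112),.089,RY+np.pi/2))
p,d,P,M,c=cam('wrist'); prof(P,st=12,v0=100)
cv2.imwrite('pics/w5.png',p)
```

```text
now [0.6577 0.1261 0.0895] psi 1.434 q1,q6 [ 0.09 -1.35] w 0.411 F [ 0.1 -0.1 -1.5] t 19.2
  -> (0.6581, 0.1263, 0.089) shift [ 0.5 -0.3  0.2] then twist -0.0
100 [74.0, 2.0] 112 [66.0, 0.0] 124 [58.0, 8.0] 136 [50.0, 9.0] 148 [42.0, 10.0] 160 [34.0, 10.0] 172 [25.0, 10.0] 184 [30.0, 61.0] 196 [23.0, 61.0] 208 [24.0, 83.0] 220 [24.0, 100.0] 232 [24.0, 114.0] 244 [19.0, 117.0] 256 [22.0, 134.0] 268 [18.0, 135.0] 280 [13.0, 135.0] 292 [8.0, 134.0] 304 [3.0, 135.0] 316 [-2.0, 135.0] 328 [-7.0, 136.0] 340 [28.0, 186.0]
```

View pics/w5.png

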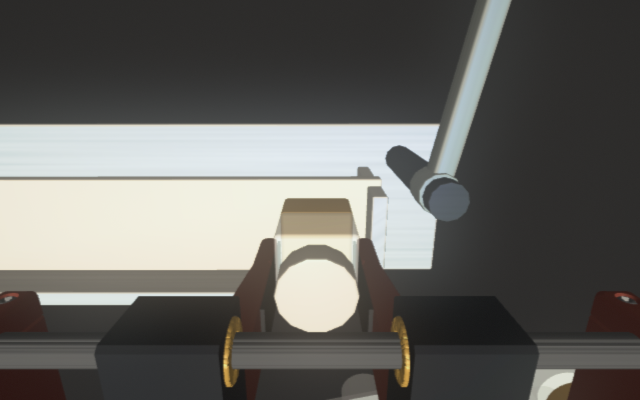

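>>> drive_tool --pt "1.5 0 0 0" --pt "0.5 0 0 0" --pt "0 0 0 0"

```text
clock: 19.62
position: [0.658, 0.1263, 0.0877]
tool_rot: [-1.337, 1.57, 0.098]
force: [-0.6, -0.6, 6.3]
width: 0.407
```

>>> drive_tool --pt "0 0 0 0" --pt "0 0 0 0" --pt "0 0 0 0" --pt "-30 0 0 0" --pt "-40 0 0 0" --hand 0.4

```text
clock: 20.25
position: [0.6563, 0.1262, 0.156]
tool_rot: [1.758, 1.567, -3.09]
force: [0.3, 0.2, -0.2]
width: 0.6
```

Run:
```python
from h import *
bot=np.array((.4707,-.1804));d=np.array((-.524,-.852));q=bot+d*.046
p,dd,P,M,c=cam('wrist'); prof(P,st=12,v0=100)
plan((.55,-.05,.18,None),(*q.round(4),.12,-.551))
```

```text
100 [76.0, 2.0] 112 [66.0, 0.0] 124 [57.0, 10.0] 136 [47.0, 10.0] 148 [36.0, 8.0] 160 [35.0, 60.0] 172 [26.0, 62.0] 184 [26.0, 97.0] 196 [24.0, 115.0] 208 [22.0, 133.0] 220 [14.0, 132.0] 232 [7.0, 132.0] 244 [0.0, 134.0] 256 [-7.0, 133.0] 268 [-85.0, 1.0] 280 [-99.0, 0.0] 292 [-112.0, 2.0] 304 [-126.0, 1.0] 316 [-141.0, 1.0] 328 [-156.0, 0.0] 340 [30.0, 252.0] 
now [0.6601 0.1266 0.1628] psi 1.435 q1,q6 [ 0.09 -1.35] w 0.601 F [ 0.9 -0.7  3.3] t 20.3
  -> (0.55, -0.05, 0.18) shift [ -18.    85.  -189.9] then twist 0
  -> (np.float64(0.4466), np.float64(-0.2196), 0.12) shift [  59.2   79.8 -182.2] then twist -6.62
```

>>> drive_tool --pt "-4.5 21 -47.5 0.95" --pt "-4.5 29 -43 0.95" --pt "-4.5 35.5 -37.8 0.95" --pt "-4.5 41 -31.6 0.95" --pt "0 0 0 1" --pt "0 0 0 1" --pt "0 0 0 1" --pt "0 0 0 1" --pt "0 0 0 1" --pt "0 0 0 1" --pt "0 0 0 1" --pt "0 0 0 0.58" --hand 0.35

```text
clock: 21.8
position: [0.4893, 0.0307, 0.1747]
tool_rot: [1.164, 1.571, 0.608]
force: [0.3, 1.2, -0.4]
width: 0.649
```

Run:
```python
from h import *
bot=np.array((.4707,-.1804));d=np.array((-.524,-.852));q=bot+d*.046
plan((*q.round(4),.12,-.551))
```

```text
now [0.4893 0.0307 0.1747] psi -0.556 q1,q6 [-0.08  0.48] w 0.649 F [ 0.3  1.2 -0.4] t 21.8
  -> (np.float64(0.4466), np.float64(-0.2196), 0.12) shift [  54.7 -235.2   95.8] then twist -0.03
```

>>> drive_tool --pt "0 -39.2 16 0" --pt "0 -39.2 16 0" --pt "9 -39.2 16 0" --pt "15 -39.2 16 0" --pt "15 -39.2 16 0" --pt "15.7 -39.2 15.8 0" --pt "0 0 0 0" --pt "0 0 0 0"

```text
clock: 22.8
position: [0.4474, -0.2193, 0.12]
tool_rot: [2.508, 1.57, 1.955]
force: [0.2, 0.7, -0.2]
width: 0.649
```

Run:
```python
from h import *
bot=np.array((.4707,-.1804));d=np.array((-.524,-.852));q=bot+d*.046
plan((*q.round(4),.004,-.551))
p,dd,P,M,c=cam('wrist'); cv2.imwrite('pics/w6.png',p)
X=np.array([[*bot,.036],[*(bot+d*.072),.036],[*q,.036]]);x=(X-M[:3,3])@M[:3,:3]; print((x[:,:2]/x[:,2:]*c['fx']+[c['cx'],c['cy']]).round())
```

```text
now [ 0.4474 -0.2193  0.12  ] psi -0.552 q1,q6 [-0.59 -0.04] w 0.649 F [ 0.2  0.7 -0.2] t 22.8
  -> (np.float64(0.4466), np.float64(-0.2196), 0.004) shift [116.   -0.8  -0.5] then twist -0.01
[[315. 145.]
 [315. 240.]
 [315. 208.]]
```

View pics/w6.png

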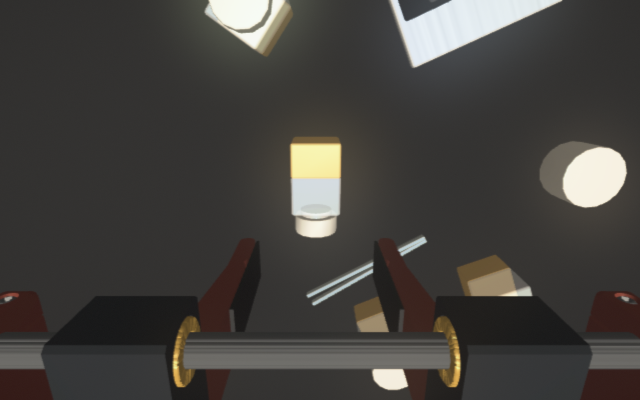

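Lying jar at (315,142)–(315,236), aligned as predicted. Grip and lift.

>>> drive_tool --pt "40 0 0 0" --pt "40 0 0 0" --pt "25 0 0 0" --pt "12 0 0 0" --pt "0 0 0 0"

```text
clock: 23.48
position: [0.4477, -0.219, 0.003]
tool_rot: [2.915, 1.57, 2.364]
force: [-0.0, 0.5, -0.8]
width: 0.651
```

>>> drive_tool --pt "0 0 0 0" --pt "0 0 0 0" --pt "0 0 0 0" --pt "0 0 0 0" --pt "0 0 0 0" --pt "-40 0 0 0" --pt "-40 0 0 0" --pt "-40 0 0 0" --pt "-20 0 0 0" --hand 1 --grip_force 4

```text
clock: 24.6
position: [0.4484, -0.2204, 0.1454]
tool_rot: [-0.032, 1.568, -0.584]
force: [-0.0, 0.1, -1.4]
width: 0.411
```

Run:
```python
from h import *
a=rk(-47,-20)
plan((*a,.145,None),(*a,.145,RY+np.pi/2),(*a,.066,None))
```

```text
now [ 0.4484 -0.2204  0.1454] psi -0.552 q1,q6 [-0.6  -0.04] w 0.411 F [-0.   0.1 -1.4] t 24.6
  -> (0.5887, 0.0026, 0.145) shift [  0.4 263.5   2.6] then twist 0
  -> (0.5887, 0.0026, 0.145) shift [0. 0. 0.] then twist 6.62
  -> (0.5887, 0.0026, 0.066) shift [79.  -0.2 -0.1] then twist 0
```

>>> drive_tool --pt "0 52.7 0.5 0" --pt "0 52.7 0.5 0" --pt "0 52.7 0.5 0" --pt "0 52.7 0.5 0" --pt "0 52.7 0.6 -1" --pt "0 0 0 -1" --pt "0 0 0 -1" --pt "0 0 0 -1" --pt "0 0 0 -1" --pt "0 0 0 -1" --pt "0 0 0 -1" --pt "0 0 0 -1"

```text
clock: 26.1
position: [0.5876, 0.0032, 0.1431]
tool_rot: [1.736, 1.57, 2.586]
force: [0.1, -0.0, -0.9]
width: 0.409
```

>>> drive_tool --pt "0 0 0 -1" --pt "0 0 0 -1" --pt "0 0 0 -1" --pt "0 0 0 -0.38" --pt "26 0 0 0" --pt "26 0 0 0" --pt "27 0 0 0" --pt "0 0 0 0"

```text
clock: 27.1
position: [0.5859, 0.0034, 0.0623]
tool_rot: [1.573, 1.566, 3.008]
force: [-0.7, 0.2, -0.5]
width: 0.413
```

Run:
```python
from h import *
plan((*rk(-47,-20),.06,RY+np.pi/2))
p,dd,P,M,c=cam('wrist'); prof(P,st=12,v0=100)
```

```text
now [0.5859 0.0034 0.0623] psi 1.434 q1,q6 [-0.11 -1.55] w 0.413 F [-0.7  0.2 -0.5] t 27.1
  -> (0.5887, 0.0026, 0.06) shift [ 2.3 -2.9 -0.4] then twist -0.0
100 [76.0, 0.0] 112 [68.0, 0.0] 124 [61.0, 1.0] 136 [54.0, 1.0] 148 [46.0, 2.0] 160 [39.0, 1.0] 172 [46.0, 67.0] 184 [47.0, 92.0] 196 [42.0, 92.0] 208 [38.0, 94.0] 220 [33.0, 94.0] 232 [28.0, 95.0] 244 [23.0, 95.0] 256 [18.0, 95.0] 268 [12.0, 95.0] 280 [7.0, 95.0] 292 [1.0, 96.0] 304 [-4.0, 96.0] 316 [-11.0, 95.0] 328 [-16.0, 96.0] 340 [nan, nan]
```

>>> drive_tool --pt "2.5 0 0 0" --pt "2.5 0.5 0 0" --pt "2.5 0.7 0 0" --pt "2.5 0.7 0 0" --pt "2.5 0.7 0 0" --pt "2.5 0.5 0 0" --pt "2.5 0 0 0" --pt "2.2 0 0 0" --pt "2 0 0 0" --pt "0 -1.2 0 0" --pt "0 -1.2 0 0" --pt "0 -1.2 0 0"

```text
clock: 28.65
position: [0.5871, 0.0034, 0.0419]
tool_rot: [1.558, 1.568, 2.993]
force: [-3.1, 0.6, 1.3]
width: 0.412
```

>>> drive_tool --pt "0 -1.2 0 0" --pt "0 -1.2 0 0" --pt "0 -1.2 0 0" --pt "0 -1.2 0 0" --pt "0 -1 0 0" --pt "0 0 0 0"

```text
clock: 29.4
position: [0.5953, 0.0023, 0.0426]
tool_rot: [-1.506, 1.569, -0.071]
force: [-1.9, -0.2, -0.6]
width: 0.408
```

Run:
```python
from h import *
plan()
p,d,P,M,c=cam('wrist'); prof(P,st=12)
```

```text
now [0.5953 0.0023 0.0426] psi 1.435 q1,q6 [-0.11 -1.55] w 0.408 F [-1.9 -0.2 -0.6] t 29.4
120 [64.0, 1.0] 132 [57.0, 0.0] 144 [51.0, 3.0] 156 [43.0, 1.0] 168 [47.0, 48.0] 180 [42.0, 52.0] 192 [38.0, 58.0] 204 [34.0, 61.0] 216 [30.0, 64.0] 228 [26.0, 69.0] 240 [23.0, 73.0] 252 [19.0, 77.0] 264 [16.0, 80.0] 276 [9.0, 78.0] 288 [7.0, 84.0] 300 [5.0, 89.0] 312 [1.0, 91.0] 324 [-10.0, 84.0] 336 [28.0, 139.0]
```

>>> drive_tool --pt "2 0 0 0" --pt "2 0 0 0" --pt "2 0 0 0" --pt "2 0 0 0" --pt "1.5 0 0 0" --pt "0 -1 0 0" --pt "0 -1 0 0" --pt "0 0 0 0"

```text
clock: 30.45
position: [0.5941, 0.0024, 0.0322]
tool_rot: [1.57, 1.567, 3.005]
force: [-6.1, 0.8, 2.2]
width: 0.409
```

Run:
```python
from h import *
plan()
p,d,P,M,c=cam('wrist'); prof(P,st=12)
```

```text
now [0.5941 0.0024 0.0322] psi 1.435 q1,q6 [-0.11 -1.55] w 0.409 F [-6.1  0.8  2.2] t 30.4
120 [65.0, 2.0] 132 [59.0, 1.0] 144 [52.0, 2.0] 156 [46.0, 2.0] 168 [44.0, 26.0] 180 [40.0, 33.0] 192 [36.0, 40.0] 204 [33.0, 47.0] 216 [29.0, 52.0] 228 [26.0, 59.0] 240 [23.0, 64.0] 252 [21.0, 70.0] 264 [15.0, 68.0] 276 [15.0, 78.0] 288 [11.0, 81.0] 300 [8.0, 84.0] 312 [1.0, 81.0] 324 [-7.0, 76.0] 336 [27.0, 127.0]
```

>>> drive_tool --pt "-18 2 0 0" --pt "-20 10 0 0" --pt "0 20 0 0" --pt "0 7 0 0" --pt "20 0 0 0" --pt "20 0 0 0" --pt "7.5 0 0 0" --pt "0 6 0 0" --pt "0 6 0 0" --pt "0 6 0 0" --pt "0 6 0 0" --pt "0 0 0 0"

```text
clock: 32.0
position: [0.5329, 0.0109, 0.0235]
tool_rot: [1.415, 1.57, 2.85]
force: [-0.0, 0.7, -0.3]
width: 0.409
```

Run:
```python
from h import *
plan()
p,d,P,M,c=cam('wrist'); prof(P,st=12)
```

```text
now [0.5329 0.0109 0.0235] psi 1.435 q1,q6 [-0.11 -1.54] w 0.409 F [-0.   0.7 -0.3] t 32.0
120 [66.0, 2.0] 132 [60.0, 2.0] 144 [54.0, 0.0] 156 [48.0, -0.0] 168 [41.0, 1.0] 180 [41.0, 27.0] 192 [38.0, 34.0] 204 [34.0, 41.0] 216 [30.0, 45.0] 228 [27.0, 52.0] 240 [25.0, 57.0] 252 [21.0, 61.0] 264 [18.0, 65.0] 276 [13.0, 64.0] 288 [12.0, 73.0] 300 [11.0, 77.0] 312 [8.0, 80.0] 324 [-0.0, 76.0] 336 [27.0, 118.0]
```

>>> drive_tool --pt "2 0 0 0" --pt "2 4 0 0" --pt "1 5 0 0" --pt "0 5 0 0" --pt "0 5 0 0" --pt "0 5 0 0" --pt "0 5 0 0" --pt "0 0 0 0"

```text
clock: 33.05
position: [0.5035, 0.0148, 0.0182]
tool_rot: [1.547, 1.569, 2.982]
force: [-1.3, -1.0, 2.7]
width: 0.413
```

Run:
```python
from h import *
plan()
p,d,P,M,c=cam('wrist'); prof(P,st=12)
```

```text
now [0.5035 0.0148 0.0182] psi 1.435 q1,q6 [-0.11 -1.54] w 0.413 F [-1.3 -1.   2.7] t 33.0
120 [66.0, 2.0] 132 [60.0, 2.0] 144 [54.0, 1.0] 156 [48.0, 2.0] 168 [42.0, 1.0] 180 [36.0, 1.0] 192 [32.0, 13.0] 204 [30.0, 25.0] 216 [27.0, 33.0] 228 [25.0, 42.0] 240 [23.0, 51.0] 252 [22.0, 58.0] 264 [19.0, 62.0] 276 [17.0, 68.0] 288 [16.0, 73.0] 300 [13.0, 77.0] 312 [10.0, 79.0] 324 [4.0, 77.0] 336 [27.0, 113.0]
```

>>> drive_tool --pt "0.5 5 0 0" --pt "0.5 5 0 0" --pt "0 3 0 0" --pt "0 0 0 0"

```text
clock: 33.6
position: [0.4912, 0.0165, 0.0173]
tool_rot: [1.523, 1.569, 2.957]
force: [0.3, -0.2, 1.9]
width: 0.411
```

>>> drive_tool --pt "0 0 0 0" --pt "0 0 0 0" --pt "0 0 0 0" --pt "-11 0 0 0" --pt "0 0 0 0" --pt "0 0 0 0" --hand 0.4

```text
clock: 34.35
position: [0.4923, 0.0164, 0.0287]
tool_rot: [-1.377, 1.57, 0.057]
force: [-0.1, -0.4, -0.0]
width: 0.6
```

Run:
```python
from h import *
plan()
p,d,P,M,c=cam('wrist'); prof(P,st=12)
```

```text
now [0.4923 0.0164 0.0287] psi 1.435 q1,q6 [-0.11 -1.54] w 0.6 F [-0.1 -0.4 -0. ] t 34.4
120 [65.0, 1.0] 132 [59.0, 2.0] 144 [53.0, 2.0] 156 [46.0, 1.0] 168 [40.0, 2.0] 180 [32.0, 0.0] 192 [30.0, 16.0] 204 [30.0, 37.0] 216 [30.0, 52.0] 228 [28.0, 61.0] 240 [29.0, 73.0] 252 [24.0, 73.0] 264 [19.0, 73.0] 276 [13.0, 72.0] 288 [9.0, 73.0] 300 [3.0, 73.0] 312 [-2.0, 74.0] 324 [-62.0, -0.0] 336 [27.0, 124.0]
```

>>> drive_tool --pt "0 6 0 0" --pt "0 5 0 0" --pt "0 0 0 0"

```text
clock: 34.78
position: [0.4801, 0.0181, 0.0282]
tool_rot: [1.518, 1.57, 2.953]
force: [-0.0, -0.6, 0.2]
width: 0.6
```

>>> drive_tool --pt "0 0 0 0" --pt "0 0 0 0" --pt "0 0 0 0" --pt "0 0 0 0" --pt "-40 0 0 0" --pt "-60 0 0 0" --hand 1 --grip_force 12

```text
clock: 35.52
position: [0.4794, 0.018, 0.128]
tool_rot: [1.58, 1.566, 3.015]
force: [1.5, -0.4, -0.2]
width: 0.41
```

Run:
```python
from h import *
a=rk(1,-112)
plan((*a,.13,None),(*a,.091,RY+np.pi/2))
p,d,P,M,c=cam('wrist'); prof(P,st=12)
```

```text
now [0.4794 0.018  0.128 ] psi 1.434 q1,q6 [-0.11 -1.54] w 0.41 F [ 1.5 -0.4 -0.2] t 35.5
  -> (0.6238, -0.0951, 0.13) shift [  -2.8 -158.5  -92.4] then twist 0
  -> (0.6238, -0.0951, 0.091) shift [39.  -0.2  0. ] then twist -0.0
120 [63.0, 1.0] 132 [54.0, 0.0] 144 [44.0, 1.0] 156 [34.0, 0.0] 168 [24.0, 1.0] 180 [14.0, 1.0] 192 [3.0, 1.0] 204 [25.0, 104.0] 216 [25.0, 123.0] 228 [24.0, 137.0] 240 [24.0, 152.0] 252 [20.0, 154.0] 264 [22.0, 169.0] 276 [19.0, 173.0] 288 [14.0, 174.0] 300 [8.0, 172.0] 312 [3.0, 173.0] 324 [-3.0, 172.0] 336 [32.0, 223.0]
```

>>> drive_tool --pt "-3 -41 -23.1 0" --pt "0 -41 -23.1 0" --pt "0 -41 -23.1 0" --pt "0 -40.5 -23.1 0" --pt "0 0 0 0" --pt "20 0 0 0" --pt "17 0 0 0" --pt "4.5 0 0 0" --pt "1 0 0 0" --pt "0 0 0 0"

```text
clock: 36.83
position: [0.6308, -0.0957, 0.0892]
tool_rot: [-1.525, 1.57, -0.091]
force: [-0.3, 0.2, 0.1]
width: 0.405
```

Run:
```python
from h import *
plan((*rk(6,-112),.087,RY+np.pi/2))
p,d,P,M,c=cam('wrist'); prof(P,st=8,v0=150)
```

```text
now [ 0.6308 -0.0957  0.0892] psi 1.435 q1,q6 [-0.26 -1.69] w 0.405 F [-0.3  0.2  0.1] t 36.8
  -> (0.6288, -0.0958, 0.087) shift [ 2.2  1.9 -0.3] then twist -0.0
150 [41.0, 9.0] 158 [35.0, 10.0] 166 [29.0, 9.0] 174 [36.0, 60.0] 182 [31.0, 60.0] 190 [27.0, 61.0] 198 [22.0, 60.0] 206 [20.0, 68.0] 214 [20.0, 81.0] 222 [20.0, 92.0] 230 [20.0, 103.0] 238 [20.0, 112.0] 246 [18.0, 116.0] 254 [18.0, 123.0] 262 [18.0, 130.0] 270 [16.0, 133.0] 278 [13.0, 134.0] 286 [10.0, 133.0] 294 [6.0, 133.0] 302 [3.0, 134.0] 310 [-0.0, 134.0] 318 [-4.0, 133.0] 326 [-8.0, 133.0] 334 [28.0, 184.0] 342 [28.0, 186.0]
```

>>> drive_tool --pt "0 5 0 0" --pt "1 0 0 0" --pt "0.7 0 0 0" --pt "0 0 0 0"

```text
clock: 37.38
position: [0.6251, -0.095, 0.0883]
tool_rot: [1.354, 1.57, 2.789]
force: [-4.6, 1.7, 8.6]
width: 0.408
```

>>> drive_tool --pt "0 0 0 0" --pt "0 0 0 0" --pt "0 0 0 0" --pt "-30 0 0 0" --pt "-50 0 0 0" --pt "-30 0 0 0" --pt "0 0 0 0" --hand 0.37

```text
clock: 38.25
position: [0.6276, -0.0957, 0.1998]
tool_rot: [-1.672, 1.565, -0.237]
force: [0.3, 0.7, 0.2]
width: 0.63
```

Run:
```python
from h import *
plan((.478,-.0876,.2,-1.162),(.478,-.0876,.028,None))
p,d,P,M,c=cam('wrist'); prof(P,st=12,v0=100)
p,d,P,M,c=cam('top'); cv2.imwrite('pics/top2.png',cv2.resize(p[70:300,150:520],None,fx=2,fy=2,interpolation=2))
```

```text
now [ 0.6276 -0.0957  0.1998] psi 1.435 q1,q6 [-0.26 -1.69] w 0.63 F [0.3 0.7 0.2] t 38.2
  -> (0.478, -0.0876, 0.2) shift [ -1.  149.3 -12.3] then twist -3.12
  -> (0.478, -0.0876, 0.028) shift [172.    0.8   0.6] then twist 0
100 [68.0, 3.0] 112 [57.0, 9.0] 124 [45.0, 10.0] 136 [34.0, 9.0] 148 [31.0, 62.0] 160 [21.0, 67.0] 172 [21.0, 110.0] 184 [18.0, 133.0] 196 [10.0, 132.0] 208 [1.0, 133.0] 220 [-8.0, 132.0] 232 [-72.0, 1.0] 244 [-87.0, 1.0] 256 [-101.0, 1.0] 268 [-118.0, -1.0] 280 [-132.0, 1.0] 292 [-148.0, 1.0] 304 [-164.0, 1.0] 316 [-180.0, 1.0] 328 [-198.0, 1.0] 340 [27.0, 296.0]
```

View pics/top2.png

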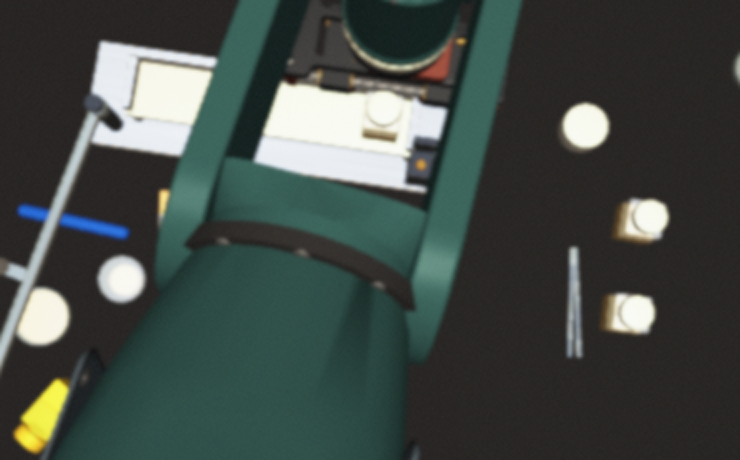

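>>> drive_tool --pt "0 50 -4 0" --pt "0 50 -4 0" --pt "0 49.3 -4.3 0" --pt "0 0 0 1" --pt "0 0 0 1" --pt "0 0 0 1" --pt "0 0 0 1" --pt "0 0 0 1" --pt "0 0 0 0.88" --pt "0 0 0 0"

```text
clock: 39.6
position: [0.4749, -0.0867, 0.1955]
tool_rot: [2.392, 1.567, 2.802]
force: [0.4, 0.3, -0.3]
width: 0.63
```

Run:
```python
from h import *
plan((.478,-.0876,.028,.408))
p,d,P,M,c=cam('wrist'); a=p
p,d,P,M,c=cam('top'); np.save('topP.npy',P); np.save('topp.npy',p)
cv2.imwrite('pics/top3.png',np.hstack([cv2.resize(p[80:280,150:350],(400,400),interpolation=2),a[:,120:520]]))
```

```text
now [ 0.4749 -0.0867  0.1955] psi 0.41 q1,q6 [-0.32 -0.73] w 0.63 F [ 0.4  0.3 -0.3] t 39.6
  -> (0.478, -0.0876, 0.028) shift [167.5  -2.5   2.9] then twist 0.01
```

View pics/top3.png

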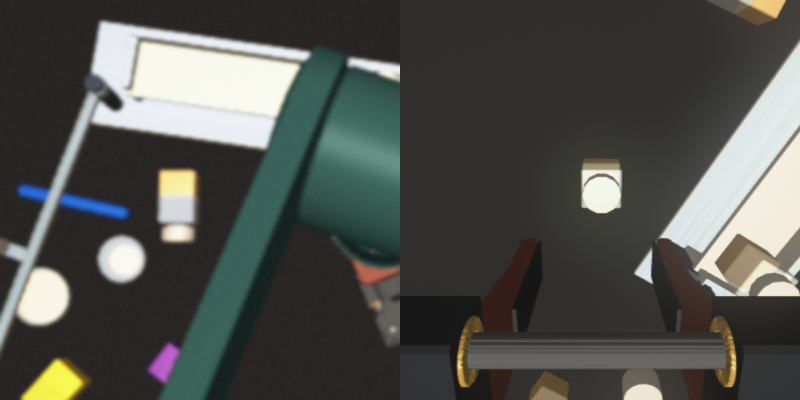

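>>> drive_tool --pt "55 -2.5 2.9 0" --pt "55 0 0 0" --pt "40 0 0 0" --pt "17.5 0 0 0" --pt "0 0 0 0"

```text
clock: 40.33
position: [0.4782, -0.0878, 0.0281]
tool_rot: [2.393, 1.567, 2.803]
force: [0.6, -0.7, -0.5]
width: 0.633
```

>>> drive_tool --pt "0 0 0 0" --pt "0 0 0 0" --pt "0 0 0 0" --pt "0 0 0 0" --pt "-40 0 0 0" --pt "-62 0 0 0" --hand 1 --grip_force 12

```text
clock: 41.08
position: [0.478, -0.0877, 0.1315]
tool_rot: [2.387, 1.566, 2.796]
force: [1.3, -0.8, -1.2]
width: 0.406
```

Run:
```python
from h import *
p,d,P,M,c=cam('wrist'); prof(P,st=12,v0=180)
plan((*rk(0,-56),.14,RY),(*rk(0,-56),.091,None))
```

```text
180 [12.0, 2.0] 192 [2.0, 2.0] 204 [-10.0, -0.0] 216 [22.0, 120.0] 228 [22.0, 136.0] 240 [22.0, 151.0] 252 [18.0, 156.0] 264 [20.0, 170.0] 276 [17.0, 174.0] 288 [12.0, 174.0] 300 [6.0, 173.0] 312 [1.0, 174.0] 324 [-5.0, 173.0] 336 [31.0, 227.0] 
now [ 0.483  -0.0892  0.1396] psi 0.409 q1,q6 [-0.32 -0.73] w 0.414 F [2.4 0.1 3.9] t 41.1
  -> (0.6304, -0.0395, 0.14) shift [  0.7 -13.  155. ] then twist 3.12
  -> (0.6304, -0.0395, 0.091) shift [49.   0.1 -0.4] then twist 0
```

>>> drive_tool --pt "-40 0 0 0" --pt "0 -4.3 51.7 0.8" --pt "0 0 0 0.8" --pt "0 0 0 0.8" --pt "0 0 0 0.72" --pt "0 0 0 0"

```text
clock: 41.88
position: [0.5287, -0.0715, 0.1716]
tool_rot: [1.879, 1.571, 1.744]
force: [1.5, 0.3, -1.2]
width: 0.412
```

Run:
```python
from h import *
plan((*rk(0,-60),.175,RY),(*rk(0,-60),.089,None))
```

```text
now [ 0.5287 -0.0715  0.1716] psi -0.135 q1,q6 [-0.26 -0.13] w 0.412 F [ 1.5  0.3 -1.2] t 41.9
  -> (0.6299, -0.0434, 0.175) shift [-3.4 41.5 96.5] then twist 0.01
  -> (0.6299, -0.0434, 0.089) shift [86. -0.  0.] then twist 0
```

>>> drive_tool --pt "-3 20 32 0" --pt "0 21.5 32 0" --pt "0 0 32.5 0" --pt "0 0 0 0" --pt "30 0 0 0" --pt "30 0 0 0" --pt "15 0 0 0" --pt "7 0 0 0" --pt "3 0 0 0" --pt "0 0 0 0"

```text
clock: 43.12
position: [0.6308, -0.0438, 0.0908]
tool_rot: [0.009, 1.569, -0.127]
force: [-0.7, 1.1, -0.7]
width: 0.404
```

Run:
```python
from h import *
plan((*rk(0,-60),.088,RY))
p,d,P,M,c=cam('wrist'); prof(P,st=12,v0=120)
cv2.imwrite('pics/w7.png',p)
```

```text
now [ 0.6308 -0.0438  0.0908] psi -0.136 q1,q6 [-0.18 -0.04] w 0.404 F [-0.7  1.1 -0.7] t 43.1
  -> (0.6299, -0.0434, 0.088) shift [ 2.8  0.2 -0.9] then twist 0.0
120 [67.0, 62.0] 132 [60.0, 61.0] 144 [54.0, 61.0] 156 [47.0, 61.0] 168 [41.0, 62.0] 180 [34.0, 61.0] 192 [27.0, 62.0] 204 [20.0, 61.0] 216 [19.0, 79.0] 228 [19.0, 96.0] 240 [19.0, 110.0] 252 [16.0, 115.0] 264 [17.0, 129.0] 276 [15.0, 133.0] 288 [10.0, 134.0] 300 [4.0, 133.0] 312 [-1.0, 134.0] 324 [-7.0, 133.0] 336 [29.0, 185.0]
```

View pics/w7.png

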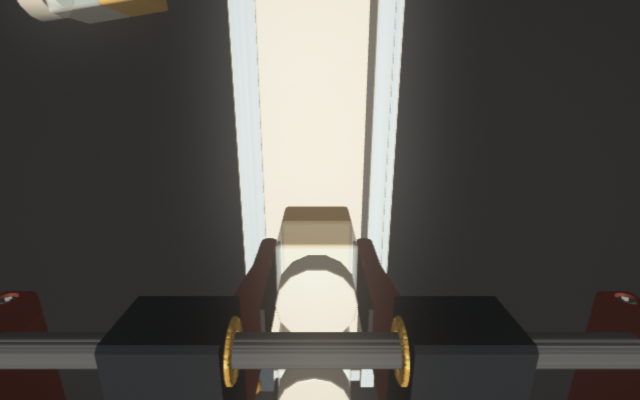

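>>> drive_tool --pt "1 0 0 0" --pt "0.5 0 0 0" --pt "0 0 0 0"

```text
clock: 43.55
position: [0.631, -0.0438, 0.0906]
tool_rot: [-0.025, 1.568, -0.161]
force: [-3.1, 0.9, 12.2]
width: 0.409
```

>>> drive_tool --pt "0 0 0 0" --pt "0 0 0 0" --pt "0 0 0 0" --pt "-30 0 0 0" --pt "-50 0 0 0" --pt "-40 0 0 0" --pt "0 0 0 0" --hand 0.37

```text
clock: 44.42
position: [0.6327, -0.0441, 0.2119]
tool_rot: [-0.031, 1.564, -0.167]
force: [0.1, 0.1, 0.2]
width: 0.629
```

Run:
```python
from h import *
p,d,P,M,c=cam('wrist'); prof(P,st=12,v0=120)
# S2,S3 footprint yaw: use w1 image cloud
P=np.load('wP.npy')
M,c=topcam(); p=np.load('topp.npy')
plan((.46,-.30,.25,None))
```

```text
120 [56.0, 60.0] 132 [46.0, 60.0] 144 [35.0, 60.0] 156 [25.0, 60.0] 168 [19.0, 85.0] 180 [17.0, 117.0] 192 [13.0, 133.0] 204 [3.0, 133.0] 216 [-6.0, 133.0] 228 [-33.0, 89.0] 240 [-33.0, 114.0] 252 [-35.0, 131.0] 264 [-44.0, 133.0] 276 [-55.0, 132.0] 288 [-65.0, 132.0] 300 [-163.0, 0.0] 312 [-180.0, -0.0] 324 [-196.0, 1.0] 336 [29.0, 307.0] 
now [ 0.6312 -0.0438  0.2096] psi -0.136 q1,q6 [-0.18 -0.04] w 0.632 F [-1.  -0.1 -0.6] t 44.5
  -> (0.46, -0.3, 0.25) shift [ -40.8 -277.1 -134.7] then twist 0
```

>>> drive_tool --pt "-6 -46.7 -15.4 0" --pt "-6 -46.7 -15.4 0" --pt "-6 -46.7 -15.4 0" --pt "-6 -46.7 -15.4 0" --pt "-6 -46.7 -15.4 0" --pt "-6 -46.7 -15.4 0" --pt "-4 -46.7 -15.1 0" --pt "0 0 0 0" --pt "0 0 0 0"

```text
clock: 45.6
position: [0.4786, -0.3519, 0.2466]
tool_rot: [2.302, 1.568, 2.165]
force: [0.2, -0.6, -0.4]
width: 0.633
```

Run:
```python
from h import *
p,d,P,M,c=cam('wrist'); cv2.imwrite('pics/w8.png',p)
np.save('wP.npy',P);np.save('wp.npy',p);np.save('wM.npy',M)
plan()
z=P[...,2]; m=((abs(z-.072)<.006)).astype(np.uint8)
n,lab,st,ce=cv2.connectedComponentsWithStats(m)
for i in range(1,n):
    if st[i,4]>200:
        q=P[lab==i]; r=cv2.minAreaRect((q[:,:2]*1000).astype(np.float32)); print('cap',ce[i].round(),st[i,4],r)
        ctr=np.array(r[0])/1000
        # body footprint: all points z .02-.072 close
        mm=(z>.012)&(z<.056)&(np.hypot(P[...,0]-ctr[0],P[...,1]-ctr[1])<.04)
        b=P[mm]; print('  body',mm.sum(),cv2.minAreaRect((b[:,:2]*1000).astype(np.float32)))
```

```text
now [ 0.479  -0.3515  0.2468] psi -0.136 q1,q6 [-0.75 -0.61] w 0.629 F [ 0.   0.9 -0.1] t 45.6
cap [272. 178.] 876 ((436.22265625, -347.06549072265625), (31.876033782958984, 32.05193328857422), 83.65729522705078)
  body 615 ((436.14398193359375, -346.8775634765625), (35.98746109008789, 36.01664352416992), 83.7636489868164)
cap [370. 179.] 878 ((531.1864624023438, -361.3367614746094), (31.80038833618164, 32.312374114990234), 79.62306213378906)
  body 645 ((531.3079223632812, -361.0136413574219), (35.396507263183594, 36.07933807373047), 79.99645233154297)
cap [525. 267.] 398 ((688.535400390625, -482.5494384765625), (61.56135177612305, 26.278575897216797), 37.20677185058594)
  body 1040 ((694.743896484375, -486.4804382324219), (57.943485260009766, 34.974853515625), 21.306671142578125)
cap [560. 290.] 457 ((721.4715576171875, -506.2884826660156), (51.78921890258789, 17.684301376342773), 70.18559265136719)
  body 941 ((712.8501586914062, -499.82342529296875), (57.99992752075195, 33.84324264526367), 78.6154556274414)
cap [326. 386.] 2696 ((456.1912841796875, -602.9708251953125), (46.72779846191406, 130.7359161376953), 82.30510711669922)
  body 0 ((0.0, 0.0), (0.0, 0.0), 0.0)
```

View pics/w8.png

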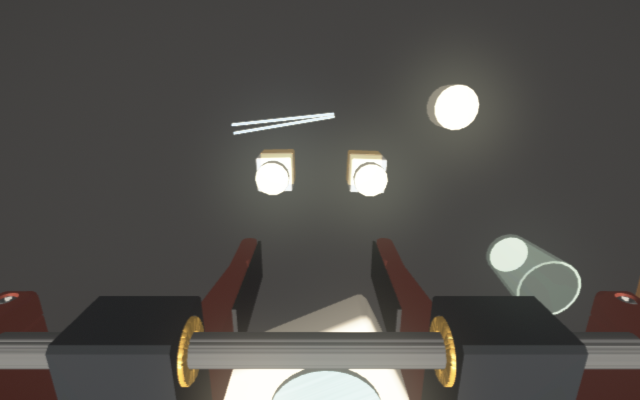

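>>> drive_tool --pt "0 -2.3 52.8 0" --pt "0 0 0 0" --pt "60 0 0 0" --pt "60 0 0 0" --pt "60 0 0 0" --pt "30 0 0 0" --pt "8.5 0 0 0" --pt "0 0 0 0"

```text
clock: 46.65
position: [0.5313, -0.3618, 0.03]
tool_rot: [2.429, 1.57, 2.294]
force: [-0.3, -1.3, 0.1]
width: 0.629
```

>>> drive_tool --pt "0 0 0 0" --pt "0 0 0 0" --pt "0 0 0 0" --pt "0 0 0 0" --pt "-20 0 0 0" --pt "-45 0 0 0" --pt "-50 0 0 0" --pt "-30 0 0 0" --pt "0 0 0 0" --hand 1

```text
clock: 47.78
position: [0.5328, -0.3637, 0.1777]
tool_rot: [-0.555, 1.565, -0.691]
force: [-0.3, -0.9, -0.7]
width: 0.41
```

Run:
```python
from h import *
p,d,P,M,c=cam('wrist'); prof(P,st=12,v0=190)
plan((*rk(0,0),.175,RY),(*rk(0,0),.091,None))
```

```text
190 [-15.0, 1.0] 202 [-28.0, 0.0] 214 [19.0, 164.0] 226 [18.0, 179.0] 238 [18.0, 194.0] 250 [15.0, 201.0] 262 [16.0, 213.0] 274 [15.0, 220.0] 286 [9.0, 220.0] 298 [4.0, 220.0] 310 [-2.0, 219.0] 322 [-8.0, 219.0] 334 [29.0, 272.0] 
now [ 0.5316 -0.3627  0.1754] psi -0.136 q1,q6 [-0.71 -0.57] w 0.413 F [-0.2 -0.5 -1. ] t 47.8
  -> (0.638, 0.016, 0.175) shift [1.000e-01 3.897e+02 5.390e+01] then twist -0.0
  -> (0.638, 0.016, 0.091) shift [84.   0.1 -0.2] then twist 0
```

>>> drive_tool --pt "-8 20 0 0" --pt "0 48 6 0" --pt "0 48 8 0" --pt "0 48 8 0" --pt "0 48 8 0" --pt "0 48 8 0" --pt "0 48 8 0" --pt "0 45 8 0" --pt "0 30.7 0 0" --pt "0 0 0 0" --pt "0 0 0 0"

```text
clock: 49.2
position: [0.6357, 0.0106, 0.1817]
tool_rot: [-2.95, 1.569, -3.086]
force: [0.0, -0.7, -0.1]
width: 0.413
```

>>> drive_tool --pt "40 0 0 0" --pt "30 0 0 0" --pt "14 0 0 0" --pt "5 0 0 0" --pt "2 0 0 0" --pt "0 0 0 0"

```text
clock: 49.95
position: [0.6376, 0.0103, 0.0926]
tool_rot: [0.096, 1.569, -0.041]
force: [-0.0, 0.7, -0.1]
width: 0.411
```

Run:
```python
from h import *
p,d,P,M,c=cam('wrist'); prof(P,st=12,v0=140)
plan((*rk(0,-6),.09,RY))
```

```text
140 [56.0, 61.0] 152 [49.0, 62.0] 164 [43.0, 61.0] 176 [36.0, 61.0] 188 [29.0, 61.0] 200 [22.0, 61.0] 212 [19.0, 74.0] 224 [19.0, 92.0] 236 [19.0, 106.0] 248 [18.0, 117.0] 260 [17.0, 126.0] 272 [15.0, 134.0] 284 [12.0, 136.0] 296 [5.0, 134.0] 308 [-0.0, 134.0] 320 [-6.0, 134.0] 332 [29.0, 186.0] 344 [28.0, 189.0] 
now [0.6376 0.0104 0.0926] psi -0.136 q1,q6 [-0.09  0.04] w 0.41 F [-0.6  0.7 -0.2] t 50.0
  -> (0.6372, 0.0101, 0.09) shift [ 2.6 -0.3 -0.3] then twist -0.0
```

>>> drive_tool --pt "1 0 0 0" --pt "0.8 0 0 0" --pt "0 0 0 0"

```text
clock: 50.38
position: [0.6373, 0.0105, 0.0911]
tool_rot: [0.112, 1.57, -0.024]
force: [-1.7, 0.3, 6.0]
width: 0.414
```

>>> drive_tool --pt "0 0 0 0" --pt "0 0 0 0" --pt "0 0 0 0" --pt "-30 0 0 0" --pt "-50 0 0 0" --pt "-40 0 0 0" --pt "0 0 0 0" --hand 0.37

```text
clock: 51.25
position: [0.6394, 0.0103, 0.2137]
tool_rot: [0.066, 1.563, -0.071]
force: [-0.4, 0.5, -0.2]
width: 0.629
```

Run:
```python
from h import *
p,d,P,M,c=cam('wrist'); prof(P,st=12,v0=150,v1=310)
plan((.436,-.347,.21,-.12),(.436,-.347,.029,None))
```

```text
150 [30.0, 60.0] 162 [19.0, 60.0] 174 [19.0, 107.0] 186 [17.0, 133.0] 198 [8.0, 132.0] 210 [-1.0, 133.0] 222 [-11.0, 133.0] 234 [-35.0, 97.0] 246 [-39.0, 114.0] 258 [-40.0, 133.0] 270 [-50.0, 134.0] 282 [-61.0, 133.0] 294 [-87.0, 108.0] 306 [-91.0, 120.0] 
now [0.6379 0.0104 0.2114] psi -0.136 q1,q6 [-0.09  0.04] w 0.627 F [-0.3  0.2 -0.2] t 51.3
  -> (0.436, -0.347, 0.21) shift [   0.8 -381.5 -151.5] then twist -0.09
  -> (0.436, -0.347, 0.029) shift [181.   -0.   -0.6] then twist 0
```

Three on the ledge. Next: S3.

>>> drive_tool --pt "0 -47.7 -19 0" --pt "0 -47.7 -19 0" --pt "0 -47.7 -19 0" --pt "0 -47.7 -19 0" --pt "0 -47.7 -19 0" --pt "0 -47.7 -19 0" --pt "0 -47.7 -19 0" --pt "0 -47.6 -18.5 -0.09" --pt "0 0 0 0" --pt "0 0 0 0"

```text
clock: 52.55
position: [0.4343, -0.3459, 0.2085]
tool_rot: [2.241, 1.568, 2.12]
force: [0.0, -0.2, 0.3]
width: 0.628
```

>>> drive_tool --pt "55 0 0 0" --pt "55 0 0 0" --pt "45 0 0 0" --pt "20 0 0 0" --pt "7 0 0 0" --pt "0 0 0 0"

```text
clock: 53.3
position: [0.4354, -0.346, 0.0278]
tool_rot: [2.119, 1.57, 2.0]
force: [0.2, 0.3, -0.3]
width: 0.629
```

>>> drive_tool --pt "0 0 0 0" --pt "0 0 0 0" --pt "0 0 0 0" --pt "0 0 0 0" --pt "-20 0 0 0" --pt "-45 0 0 0" --pt "-50 0 0 0" --pt "-37 0 0 0" --pt "0 0 0 0" --hand 1

```text
clock: 54.42
position: [0.4365, -0.3486, 0.183]
tool_rot: [-0.669, 1.564, -0.789]
force: [0.2, 0.9, -0.8]
width: 0.406
```

Run:
```python
from h import *
p,d,P,M,c=cam('wrist'); prof(P,st=12,v0=190)
plan((*rk(0,49),.185,RY),(*rk(0,49),.091,None))
```

```text
190 [-17.0, -0.0] 202 [-30.0, -0.0] 214 [17.0, 165.0] 226 [17.0, 183.0] 238 [17.0, 196.0] 250 [16.0, 208.0] 262 [15.0, 216.0] 274 [15.0, 226.0] 286 [10.0, 226.0] 298 [6.0, 228.0] 310 [-0.0, 227.0] 322 [-6.0, 227.0] 334 [29.0, 277.0] 
now [ 0.4354 -0.3475  0.181 ] psi -0.121 q1,q6 [-0.8  -0.68] w 0.411 F [-0.7 -0.3 -2.5] t 54.5
  -> (0.6446, 0.0645, 0.185) shift [ -4.4 434.2 158.1] then twist 0.09
  -> (0.6446, 0.0645, 0.091) shift [94.   0.2 -0.2] then twist 0
```

>>> drive_tool --pt "-4 48.2 17.6 0.09" --pt "0 48.2 17.5 0" --pt "0 48.2 17.5 0" --pt "0 48.2 17.5 0" --pt "0 48.2 17.5 0" --pt "0 48.2 17.5 0" --pt "0 48.2 17.5 0" --pt "0 48.2 17.5 0" --pt "0 48.2 17.5 0" --pt "0 0 0 0" --pt "0 0 0 0"

```text
clock: 55.85
position: [0.6478, 0.0616, 0.1818]
tool_rot: [-2.889, 1.567, -3.024]
force: [0.3, 0.1, -0.4]
width: 0.41
```

>>> drive_tool --pt "40 0 0 0" --pt "35 0 0 0" --pt "12 0 0 0" --pt "4 0 0 0" --pt "1 0 0 0" --pt "0 0 0 0"

```text
clock: 56.6
position: [0.6502, 0.0617, 0.0931]
tool_rot: [0.164, 1.569, 0.028]
force: [-0.1, -0.2, -0.9]
width: 0.41
```

Run:
```python
from h import *
p,d,P,M,c=cam('wrist'); prof(P,st=12,v0=140)
plan((*rk(0,49),.09,RY))
```

```text
140 [56.0, 61.0] 152 [49.0, 60.0] 164 [42.0, 61.0] 176 [35.0, 60.0] 188 [29.0, 61.0] 200 [21.0, 60.0] 212 [18.0, 73.0] 224 [18.0, 89.0] 236 [18.0, 104.0] 248 [17.0, 117.0] 260 [16.0, 125.0] 272 [15.0, 134.0] 284 [13.0, 138.0] 296 [7.0, 138.0] 308 [1.0, 137.0] 320 [-4.0, 137.0] 332 [28.0, 186.0] 344 [29.0, 191.0] 
now [0.6501 0.0618 0.0931] psi -0.136 q1,q6 [-0.01  0.13] w 0.409 F [-0.4  0.3 -0.8] t 56.6
  -> (0.6446, 0.0645, 0.09) shift [ 3.1  1.9 -5.8] then twist -0.0
```

>>> drive_tool --pt "0 2 -5.8 0" --pt "2 0 0 0" --pt "1.5 0 0 0" --pt "1 0 0 0" --pt "0 0 0 0"

```text
clock: 57.28
position: [0.6436, 0.0648, 0.0887]
tool_rot: [2.078, 1.571, 1.942]
force: [-4.5, -0.0, 10.9]
width: 0.411
```

>>> drive_tool --pt "0 0 0 0" --pt "0 0 0 0" --pt "0 0 0 0" --pt "-30 0 0 0" --pt "-50 0 0 0" --pt "-40 0 0 0" --pt "0 0 0 0" --hand 0.37

```text
clock: 58.15
position: [0.6464, 0.0646, 0.2112]
tool_rot: [0.142, 1.564, 0.006]
force: [-0.5, -0.3, -0.6]
width: 0.627
```

Run:
```python
from h import *
p,d,P,M,c=cam('wrist'); prof(P,st=12,v0=150,v1=310)
# L1 lying jar from saved top image (arm clear of it)
p=np.load('topp.npy'); M,c=topcam()
g=cv2.resize(p,None,fx=4,fy=4,interpolation=cv2.INTER_CUBIC).astype(int)
b=(226,254,160,205)
a=g[b[2]*4:b[3]*4,b[0]*4:b[1]*4]; m=(a.max(2)>95).astype(np.uint8)
k,lab,st,_=cv2.connectedComponentsWithStats(m); i=1+np.argmax(st[1:,4]); v,u=np.where(lab==i)
X=onplane(M,c,np.c_[(u+.5)/4+b[0]-.5,(v+.5)/4+b[2]-.5],.025)[:,:2]*1000
print(cv2.minAreaRect(X.astype(np.float32)))
plan((.50,.10,.2,None))
```

```text
150 [31.0, 60.0] 162 [20.0, 61.0] 174 [18.0, 99.0] 186 [16.0, 128.0] 198 [8.0, 132.0] 210 [-0.0, 133.0] 222 [-10.0, 133.0] 234 [-36.0, 94.0] 246 [-37.0, 115.0] 258 [-39.0, 133.0] 270 [-48.0, 133.0] 282 [-59.0, 133.0] 294 [-90.0, 100.0] 306 [-92.0, 115.0] 
((519.8173828125, 115.84490966796875), (77.58607482910156, 41.435691833496094), 0.8420590162277222)
now [0.6449 0.0646 0.2088] psi -0.136 q1,q6 [-0.01  0.13] w 0.635 F [-0.2 -0.9  0.8] t 58.2
  -> (0.5, 0.1, 0.2) shift [   8.4   15.4 -148.4] then twist 0
```

Run:
```python
from h import *
plan((.510,.1157,.16,-1.556),(.510,.1157,.004,None))
```

```text
now [0.6449 0.0646 0.2088] psi -0.136 q1,q6 [-0.01  0.13] w 0.635 F [-0.2 -0.9  0.8] t 58.2
  -> (0.51, 0.1157, 0.16) shift [  48.4   32.3 -140.7] then twist 8.13
  -> (0.51, 0.1157, 0.004) shift [156.   -0.5   0. ] then twist 0
```

>>> drive_tool --pt "0 12 -47 0.8" --pt "0 0 0 1" --pt "0 0 0 1" --pt "0 0 0 1" --pt "0 0 0 1" --pt "0 0 0 1" --pt "0 0 0 1" --pt "0 0 0 1" --pt "0 0 0 0.34"

```text
clock: 59.32
position: [0.5976, 0.0828, 0.2052]
tool_rot: [-1.575, 1.567, -3.135]
force: [1.4, 1.0, 0.2]
width: 0.625
```

Run:
```python
from h import *
plan((.510,.1157,.13,-1.556))
p,d,P,M,c=cam('wrist'); z=P[...,2]
m=(abs(z-.036)<.005)&(np.hypot(P[...,0]-.52,P[...,1]-.116)<.06)
print(m.sum(),cv2.minAreaRect((P[m][:,:2]*1000).astype(np.float32)))
```

```text
now [0.5976 0.0828 0.2052] psi -1.56 q1,q6 [0.02 1.58] w 0.625 F [1.4 1.  0.2] t 59.3
  -> (0.51, 0.1157, 0.13) shift [ 75.5 -86.9 -33.8] then twist -0.02
2030 ((520.4043579101562, 115.39180755615234), (35.66145324707031, 72.55950927734375), 89.94818878173828)
```

>>> drive_tool --pt "0 -43 -16.9 0" --pt "0 -43.2 -16.8 0" --pt "0 0 0 0" --pt "50 0 0 0" --pt "50 0 0 0" --pt "50 0 0 0" --pt "35 0 0 0" --pt "16 0 0 0" --pt "0 0 0 0"

```text
clock: 60.5
position: [0.512, 0.1151, 0.0053]
tool_rot: [-1.509, 1.569, -3.066]
force: [-0.0, 0.3, -0.7]
width: 0.629
```

>>> drive_tool --pt "0 0 0 0" --pt "0 0 0 0" --pt "0 0 0 0" --pt "0 0 0 0" --pt "-40 0 0 0" --pt "-50 0 0 0" --pt "-60 0 0 0" --pt "-30 0 0 0" --pt "0 0 0 0" --hand 1 --grip_force 4

```text
clock: 61.62
position: [0.514, 0.1156, 0.189]
tool_rot: [1.673, 1.565, 0.116]
force: [0.2, 0.4, -1.2]
width: 0.408
```

Run:
```python
from h import *
p,d,P,M,c=cam('wrist'); prof(P,st=12,v0=120)
plan((*rk(47,103),.18,RY-np.pi/2),(*rk(47,103),.11,None))
```

```text
120 [55.0, -1.0] 132 [44.0, 1.0] 144 [32.0, 3.0] 156 [20.0, 1.0] 168 [8.0, 1.0] 180 [44.0, 195.0] 192 [45.0, 217.0] 204 [41.0, 219.0] 216 [35.0, 218.0] 228 [30.0, 219.0] 240 [25.0, 218.0] 252 [19.0, 217.0] 264 [14.0, 219.0] 276 [8.0, 218.0] 288 [3.0, 219.0] 300 [-4.0, 217.0] 312 [-13.0, 213.0] 324 [-16.0, 217.0] 336 [30.0, 284.0] 
now [0.5125 0.1154 0.187 ] psi -1.557 q1,q6 [0.09 1.65] w 0.41 F [-0.3  0.4 -1.5] t 61.7
  -> (0.6985, 0.1117, 0.18) shift [  7.4 185.9   6.3] then twist 0.86
  -> (0.6985, 0.1117, 0.11) shift [70.  -0.1  0. ] then twist 0
```

>>> drive_tool --pt "0 46.5 1.6 0" --pt "0 46.5 1.6 0" --pt "0 46.5 1.6 0" --pt "0 46.4 1.5 0.86" --pt "0 0 0 0" --pt "20 0 0 0" --pt "0 0 0 0"

```text
clock: 62.55
position: [0.6945, 0.1116, 0.1626]
tool_rot: [-1.399, 1.563, -3.105]
force: [-0.7, -0.2, -0.8]
width: 0.411
```

Run:
```python
from h import *
p,d,P,M,c=cam('wrist')
plan((*rk(47,103),.11,RY-np.pi/2))
c_,s_=np.cos(RY),np.sin(RY); Q=P[...,:2]-RC; xr=(Q[...,0]*c_+Q[...,1]*s_)*1000; yr=(-Q[...,0]*s_+Q[...,1]*c_)*1000; z=P[...,2]*1000
m=(abs(z-85)<5)&(yr>30)&(yr<170)&(xr>15)&(xr<50); print('rail',m.sum(),np.percentile(xr[m],[5,25,50,75,95]).round(1))
cv2.imwrite('pics/w9.png',p)
```

```text
now [0.6955 0.1116 0.164 ] psi -1.706 q1,q6 [0.06 1.77] w 0.407 F [-0.2  0.6 -1.2] t 62.6
  -> (0.6985, 0.1117, 0.11) shift [54.   3.2 -0.5] then twist 0.0
rail 1337 [17.3 24.3 31.  34.4 35.6]
```

View pics/w9.png

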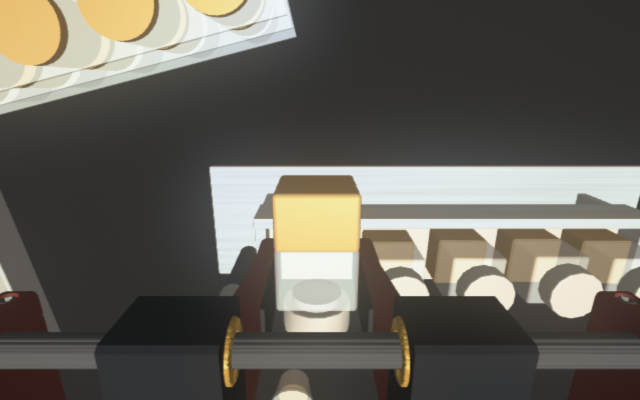

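>>> drive_tool --pt "40 8 0 0" --pt "30 0 0 0" --pt "0 0 0 0" --pt "2.5 0.5 0 0" --pt "2.5 0.5 0 0" --pt "2.5 1 0 0" --pt "2.5 1 0 0" --pt "2.5 0.7 0 0" --pt "2.5 0.5 0 0" --pt "2.5 0.3 0 0" --pt "2.5 0 0 0" --pt "2.5 0 0 0"

```text
clock: 64.1
position: [0.7104, 0.11, 0.0736]
tool_rot: [-1.978, 1.57, 2.598]
force: [2.1, 0.3, 1.2]
width: 0.412
```

>>> drive_tool --pt "2.5 0 0 0" --pt "2.5 0 0 0" --pt "2.5 0 0 0" --pt "2.5 0 0 0" --pt "0 -1 0 0" --pt "0 -1 0 0" --pt "0 -1 0 0" --pt "0 0 0 0"

```text
clock: 65.1
position: [0.708, 0.1103, 0.0642]
tool_rot: [1.821, 1.57, 0.114]
force: [3.6, -0.9, 0.1]
width: 0.409
```

Run:
```python
from h import *
plan((*rk(52,103),.065,None))
p,d,P,M,c=cam('wrist'); prof(P,st=12)
```

```text
now [0.708  0.1103 0.0642] psi -1.707 q1,q6 [0.06 1.77] w 0.409 F [ 3.6 -0.9  0.1] t 65.1
  -> (0.7035, 0.111, 0.065) shift [-0.8 -4.6 -0.1] then twist 0
120 [64.0, 1.0] 132 [56.0, 2.0] 144 [49.0, 1.0] 156 [41.0, 2.0] 168 [33.0, 1.0] 180 [41.0, 64.0] 192 [37.0, 69.0] 204 [33.0, 75.0] 216 [29.0, 79.0] 228 [25.0, 85.0] 240 [21.0, 88.0] 252 [18.0, 93.0] 264 [14.0, 96.0] 276 [10.0, 99.0] 288 [7.0, 103.0] 300 [4.0, 106.0] 312 [0.0, 110.0] 324 [-6.0, 108.0] 336 [28.0, 158.0]
```

>>> drive_tool --pt "0 -1.2 0 0" --pt "0 -1.2 0 0" --pt "0 -1.2 0 0" --pt "0 -1.2 0 0" --pt "0 -1.2 0 0" --pt "0 -1.2 0 0" --pt "0 -1 0 0" --pt "0 -1 0 0" --pt "0 0 0 0"

```text
clock: 66.28
position: [0.6981, 0.1116, 0.0638]
tool_rot: [-1.571, 1.57, 3.005]
force: [2.8, -0.0, -0.2]
width: 0.406
```

Run:
```python
from h import *
plan()
p,d,P,M,c=cam('wrist'); prof(P,st=12,v0=160)
```

```text
now [0.6981 0.1116 0.0638] psi -1.707 q1,q6 [0.06 1.77] w 0.406 F [ 2.8 -0.  -0.2] t 66.3
160 [38.0, 1.0] 172 [43.0, 54.0] 184 [39.0, 61.0] 196 [35.0, 70.0] 208 [31.0, 76.0] 220 [28.0, 83.0] 232 [25.0, 89.0] 244 [22.0, 94.0] 256 [17.0, 94.0] 268 [16.0, 103.0] 280 [14.0, 108.0] 292 [9.0, 109.0] 304 [2.0, 106.0] 316 [-7.0, 101.0] 328 [-44.0, 61.0] 340 [29.0, 160.0]
```

>>> drive_tool --pt "-10 4 0 0" --pt "-10 15 0 0" --pt "0 11 30 0" --pt "0 0 37 0" --pt "0 0 36 0" --pt "20 0 0 0" --pt "20 0 0 0" --pt "15 0 0 0" --pt "5 0 0 0" --pt "0 5 0 0" --pt "0 5 0 0" --pt "0 0 0 0"

```text
clock: 67.82
position: [0.725, 0.0043, 0.0239]
tool_rot: [1.771, 1.57, 0.065]
force: [-1.0, -0.2, -1.3]
width: 0.411
```

Run:
```python
from h import *
plan()
p,d,P,M,c=cam('wrist'); prof(P,st=12,v0=160)
```

```text
now [0.725  0.0043 0.0239] psi -1.707 q1,q6 [-0.09  1.62] w 0.411 F [-1.  -0.2 -1.3] t 67.8
160 [47.0, 1.0] 172 [40.0, 1.0] 184 [40.0, 26.0] 196 [37.0, 34.0] 208 [33.0, 39.0] 220 [29.0, 45.0] 232 [26.0, 51.0] 244 [24.0, 57.0] 256 [20.0, 61.0] 268 [18.0, 66.0] 280 [13.0, 65.0] 292 [12.0, 74.0] 304 [10.0, 77.0] 316 [8.0, 82.0] 328 [-0.0, 77.0] 340 [29.0, 120.0]
```

>>> drive_tool --pt "2 2 0 0" --pt "2 4 0 0" --pt "1.5 5 0 0" --pt "0 5 0 0" --pt "0 5 0 0" --pt "0 5 0 0" --pt "0 5 0 0" --pt "0 5 0 0" --pt "0 0 0 0"

```text
clock: 69.0
position: [0.7604, -0.0009, 0.0182]
tool_rot: [1.769, 1.57, 0.062]
force: [-0.7, 0.2, -0.8]
width: 0.412
```

Run:
```python
from h import *
plan()
p,d,P,M,c=cam('wrist'); prof(P,st=12,v0=160)
```

```text
now [ 0.7604 -0.0009  0.0182] psi -1.707 q1,q6 [-0.09  1.62] w 0.412 F [-0.7  0.2 -0.8] t 69.0
160 [48.0, 1.0] 172 [42.0, 1.0] 184 [35.0, 1.0] 196 [29.0, 2.0] 208 [29.0, 21.0] 220 [27.0, 32.0] 232 [25.0, 41.0] 244 [24.0, 51.0] 256 [22.0, 59.0] 268 [18.0, 61.0] 280 [18.0, 70.0] 292 [17.0, 75.0] 304 [14.0, 77.0] 316 [9.0, 77.0] 328 [3.0, 76.0] 340 [30.0, 115.0]
```

>>> drive_tool --pt "0.5 4 0 0" --pt "0.3 4 0 0" --pt "0 2 0 0" --pt "0 0 0 0"

```text
clock: 69.55
position: [0.7702, -0.0022, 0.0177]
tool_rot: [1.742, 1.57, 0.034]
force: [-0.1, 0.4, 0.3]
width: 0.408
```

>>> drive_tool --pt "0 0 0 0" --pt "0 0 0 0" --pt "0 0 0 0" --pt "-11 0 0 0" --pt "0 10 0 0" --pt "0 0 0 0" --hand 0.4

```text
clock: 70.3
position: [0.7811, -0.0037, 0.0292]
tool_rot: [1.649, 1.569, -0.058]
force: [-0.5, -0.3, -0.6]
width: 0.598
```

Run:
```python
from h import *
plan()
p,d,P,M,c=cam('wrist'); prof(P,st=12,v0=160)
```

```text
now [ 0.7811 -0.0037  0.0292] psi -1.707 q1,q6 [-0.09  1.61] w 0.598 F [-0.5 -0.3 -0.6] t 70.3
160 [46.0, 2.0] 172 [39.0, 1.0] 184 [32.0, 1.0] 196 [25.0, 1.0] 208 [19.0, 3.0] 220 [19.0, 23.0] 232 [20.0, 39.0] 244 [20.0, 52.0] 256 [15.0, 54.0] 268 [18.0, 70.0] 280 [15.0, 74.0] 292 [9.0, 73.0] 304 [4.0, 73.0] 316 [-2.0, 73.0] 328 [-8.0, 72.0] 340 [30.0, 125.0]
```

>>> drive_tool --pt "0 0 0 0" --pt "0 0 0 0" --pt "0 0 0 0" --pt "0 0 0 0" --pt "-30 0 0 0" --pt "-50 0 0 0" --pt "-50 0 0 0" --pt "-30 0 0 0" --pt "0 0 0 0" --hand 1 --grip_force 15

```text
clock: 71.47
position: [0.7816, -0.0036, 0.1921]
tool_rot: [1.632, 1.564, -0.075]
force: [0.2, -0.3, -0.7]
width: 0.409
```

Run:
```python
from h import *
p,d,P,M,c=cam('wrist'); prof(P,st=12,v0=200)
plan((*rk(0,113),.19,RY-np.pi/2),(*rk(0,113),.091,None))
```

```text
200 [-27.0, 2.0] 212 [22.0, 180.0] 224 [22.0, 197.0] 236 [22.0, 212.0] 248 [21.0, 220.0] 260 [20.0, 230.0] 272 [19.0, 238.0] 284 [14.0, 237.0] 296 [8.0, 236.0] 308 [3.0, 237.0] 320 [-2.0, 237.0] 332 [30.0, 286.0] 344 [30.0, 290.0] 
now [ 0.78   -0.0035  0.1893] psi -1.707 q1,q6 [-0.09  1.61] w 0.405 F [ 0.5  0.2 -0.3] t 71.5
  -> (0.6533, 0.128, 0.19) shift [  -1.  -143.4 -113.1] then twist -0.0
  -> (0.6533, 0.128, 0.091) shift [99.  -0.2  0. ] then twist 0
```

>>> drive_tool --pt "0 -36.8 -28.3 0" --pt "0 -36.8 -28.3 0" --pt "0 -36.8 -28.3 0" --pt "0 -37 -28.2 0" --pt "0 0 0 0" --pt "0 0 0 0" --pt "40 0 0 0" --pt "35 0 0 0" --pt "15 0 0 0" --pt "5 0 0 0" --pt "0 0 0 0"

```text
clock: 72.9
position: [0.6498, 0.1283, 0.0941]
tool_rot: [1.85, 1.57, 0.143]
force: [0.4, 0.4, -0.3]
width: 0.409
```

Run:
```python
from h import *
p,d,P,M,c=cam('wrist'); prof(P,st=8,v0=150)
plan((*rk(-4,113),.09,RY-np.pi/2))
```

```text
150 [41.0, 9.0] 158 [35.0, 9.0] 166 [29.0, 10.0] 174 [nan, nan] 182 [38.0, 85.0] 190 [34.0, 86.0] 198 [22.0, 60.0] 206 [20.0, 72.0] 214 [21.0, 85.0] 222 [20.0, 95.0] 230 [21.0, 106.0] 238 [21.0, 115.0] 246 [19.0, 121.0] 254 [19.0, 127.0] 262 [18.0, 133.0] 270 [18.0, 139.0] 278 [15.0, 139.0] 286 [12.0, 139.0] 294 [8.0, 139.0] 302 [4.0, 139.0] 310 [1.0, 139.0] 318 [-3.0, 139.0] 326 [-6.0, 140.0] 334 [29.0, 189.0] 342 [28.0, 190.0] 
now [0.6501 0.1285 0.0946] psi -1.707 q1,q6 [0.09 1.8 ] w 0.411 F [ 0.1  0.2 -1.6] t 73.0
  -> (0.6494, 0.1285, 0.09) shift [ 4.6 -0.7  0. ] then twist -0.0
```

>>> drive_tool --pt "3 1 0 0" --pt "2 0 0 0" --pt "1.5 0 0 0" --pt "0.5 0 0 0" --pt "0 0 0 0"

```text
clock: 73.58
position: [0.6503, 0.1286, 0.0882]
tool_rot: [1.852, 1.57, 0.145]
force: [-3.1, 0.4, 9.0]
width: 0.408
```

>>> drive_tool --pt "0 0 0 0" --pt "0 0 0 0" --pt "0 0 0 0" --pt "-15 0 0 0" --pt "-40 0 0 0" --pt "-60 0 0 0" --pt "0 0 0 0" --hand 0.45

```text
clock: 74.45
position: [0.6541, 0.1289, 0.2085]
tool_rot: [1.81, 1.559, 0.103]
force: [1.2, 0.8, -0.3]
width: 0.55
```

```bash
cat > chk.py <<'E'
from h import *
def chk(P):
    c_,s_=np.cos(RY),np.sin(RY); Q=P[...,:2]-RC; xr=(Q[...,0]*c_+Q[...,1]*s_)*1000; yr=(-Q[...,0]*s_+Q[...,1]*c_)*1000; z=P[...,2]*1000
    m=((abs(z-132)<6)&(abs(xr)<40)&(abs(yr)<145)).astype(np.uint8)
    n,lab,st,ce=cv2.connectedComponentsWithStats(m)
    for i in range(1,n):
        if st[i,4]>60: print('cap x,y,z',xr[lab==i].mean().round(1),yr[lab==i].mean().round(1),z[lab==i].mean().round(1),st[i,4])
E
python3 - <<'E'
from chk import *
p,d,P,M,c=cam('wrist'); chk(P); prof(P,st=12,v0=120)
plan()
E
```

```text
cap x,y,z 3.0 -56.8 132.3 1806
cap x,y,z 1.0 49.8 132.7 1647
cap x,y,z 2.1 -3.0 132.5 1721
cap x,y,z 1.1 -103.6 131.8 1291
cap x,y,z 0.9 114.0 132.9 1608
120 [55.0, 8.0] 132 [43.0, 9.0] 144 [31.0, 10.0] 156 [32.0, 85.0] 168 [18.0, 66.0] 180 [18.0, 110.0] 192 [16.0, 134.0] 204 [7.0, 134.0] 216 [-3.0, 132.0] 228 [-11.0, 133.0] 240 [-79.0, 1.0] 252 [-93.0, 3.0] 264 [-108.0, 2.0] 276 [-124.0, 2.0] 288 [-140.0, 1.0] 300 [-155.0, 2.0] 312 [-173.0, 1.0] 324 [-182.0, 12.0] 336 [30.0, 304.0] 
now [0.652  0.1287 0.2054] psi -1.707 q1,q6 [0.09 1.8 ] w 0.553 F [-0.4  0.2 -0.4] t 74.5
```

Run:
```python
from h import *
plan((.41,.35,.2,None))
p,d,P,M,c=cam('top'); z=P[...,2]; v,u=np.mgrid[0:400,0:640]
m=(z>.075)&(z<.105)&(u>120)&(u<215)&(v>118)&(v<310)
q=P[m][:,:2]; print(m.sum())
if m.sum()>30:
    l=cv2.fitLine((q*1000).astype(np.float32),cv2.DIST_HUBER,0,.01,.01).ravel(); print(l,np.degrees(np.arctan2(l[1],l[0])),q.min(0),q.max(0))
```

```text
now [0.652  0.1287 0.2054] psi -1.707 q1,q6 [0.09 1.8 ] w 0.553 F [-0.4  0.2 -0.4] t 74.5
  -> (0.41, 0.35, 0.2) shift [   4.  -269.9 -186.4] then twist 0
21
```

>>> drive_tool --pt "0 -45 -31 0" --pt "0 -45 -31 0" --pt "0 -45 -31 0" --pt "0 -45 -31 0" --pt "0 -45 -31 0" --pt "0 -44.9 -31.4 0" --pt "0 0 0 0" --pt "0 0 0 0" --hand 1

```text
clock: 75.55
position: [0.4075, 0.3492, 0.2007]
tool_rot: [-0.556, 1.569, -2.262]
force: [0.7, 0.0, 0.7]
width: 0.003
```

Run:
```python
from h import *
h=np.array([.6303,.1869])
for n in('wrist','top','scene'):
    p,d,P,M,c=cam(n); z=P[...,2]
    r=np.hypot(P[...,0]-h[0],P[...,1]-h[1])
    m=(abs(z-.095)<.006)&(r>.05)&(r<.34)&(P[...,0]<.62)&(P[...,1]>.1)
    q=P[m][:,:2]; 
    if len(q)>20: 
        l=cv2.fitLine((q*1000).astype(np.float32),cv2.DIST_HUBER,0,.01,.01).ravel(); print(n,m.sum(),l.round(3),np.degrees(np.arctan2(l[1],l[0])),q.min(0),q.max(0))
w=[]
for a,o in [(158,.040),(158,.022),(170,.018),(182,.018),(194,.018),(206,.018),(218,.018),(230,.018),(242,.018),(252,.018),(257,.018),(260,.016)]:
    a=np.radians(a);e=np.array([np.cos(a),np.sin(a)]);nn=-np.array([-e[1],e[0]]);x=h+.26*e+o*nn
    w.append((round(float(x[0]),3),round(float(x[1]),3),.084,None))
plan(*w)
```

```text
wrist 4657 [ 9.45000e-01 -3.26000e-01  4.37862e+02  2.56218e+02] -19.025766 [0.3162238  0.21813793] [0.53206293 0.30048867]
top 918 [ 9.45000e-01 -3.28000e-01  4.47452e+02  2.50539e+02] -19.13194 [0.31560837 0.1993364 ] [0.58432369 0.30088489]
scene 326 [ 9.44000e-01 -3.30000e-01  4.70628e+02  2.41406e+02] -19.283567 [0.32347816 0.19842805] [0.58325935 0.29537839]
now [0.4088 0.3488 0.2012] psi -1.709 q1,q6 [0.58 2.29] w 0.005 F [-1.   0.   0.7] t 75.7
  -> (0.404, 0.321, 0.084) shift [117.2  -0.9  28.1] then twist 0
  -> (0.397, 0.305, 0.084) shift [ 0.  -4.7 16.8] then twist 0
  -> (0.377, 0.25, 0.084) shift [  0.  -12.2  57.2] then twist 0
  -> (0.37, 0.196, 0.084) shift [ 0.   0.5 54.4] then twist 0
  -> (0.374, 0.141, 0.084) shift [ 0.  11.5 53.9] then twist 0
  -> (0.389, 0.089, 0.084) shift [ 0.  22.  49.4] then twist 0
  -> (0.414, 0.041, 0.084) shift [ 0.  31.4 44.1] then twist 0
  -> (0.449, -0.001, 0.084) shift [ 0.  40.4 36.8] then twist 0
  -> (0.492, -0.034, 0.084) shift [ 0.  47.1 26.8] then twist 0
  -> (0.533, -0.055, 0.084) shift [-0.  43.5 15.2] then twist 0
  -> (0.554, -0.062, 0.084) shift [-0.  21.8  4. ] then twist 0
  -> (0.569, -0.066, 0.084) shift [-0.  15.4  1.9] then twist 0
```

>>> drive_tool --pt "60 0 14 0" --pt "57 -1 14 0" --pt "0 -4.7 16.8 0" --pt "0 -6.1 28.6 0" --pt "0 -6.1 28.6 0" --pt "0 0.2 27.2 0" --pt "0 0.3 27.2 0" --pt "0 5.7 27 0" --pt "0 5.8 26.9 0" --pt "0 11 24.7 0" --pt "0 11 24.7 0"

```text
clock: 77.08
position: [0.3904, 0.0889, 0.0869]
tool_rot: [1.798, 1.567, 0.09]
force: [0.5, -0.4, 0.1]
width: 0.003
```

>>> drive_tool --pt "0 15.7 22 0" --pt "0 15.7 22.1 0" --pt "0 20.2 18.4 0" --pt "0 20.2 18.4 0" --pt "0 23.5 13.4 0" --pt "0 23.6 13.4 0" --pt "0 21.7 7.6 0" --pt "0 21.8 7.6 0" --pt "0 11 2 0" --pt "0 10.8 2 0" --pt "0 0 0 0"

```text
clock: 78.45
position: [0.5544, -0.0607, 0.0852]
tool_rot: [1.564, 1.57, -0.143]
force: [-0.7, 0.6, -0.6]
width: 0.005
```

Run:
```python
from chk import *
plan((.569,-.066,.084,None))
h=np.array([.6303,.1869])
p,d,P,M,c=cam('top'); chk(P); z=P[...,2]; r=np.hypot(P[...,0]-h[0],P[...,1]-h[1])
p,d,P,M,c=cam('scene'); chk(P)
```

```text
now [ 0.5544 -0.0607  0.0852] psi -1.707 q1,q6 [-0.23  1.47] w 0.005 F [-0.7  0.6 -0.6] t 78.5
  -> (0.569, -0.066, 0.084) shift [ 1.2 15.1  3.3] then twist 0
cap x,y,z -2.1 113.4 132.4 236
cap x,y,z -1.6 50.7 132.6 200
cap x,y,z 4.5 -112.3 129.6 168
cap x,y,z 5.8 -60.5 129.8 165
cap x,y,z 4.6 -6.4 129.7 166
cap x,y,z 3.3 47.0 129.6 169
cap x,y,z 3.6 111.5 129.7 173
```

>>> drive_tool --pt "0 6 0 0" --pt "0 5 0 0" --pt "0 3 0 0" --pt "0 2 0 0" --pt "0 2 0 0" --pt "0 1.5 0 0" --pt "0 1 0 0"

```text
clock: 79.42
position: [0.5687, -0.0623, 0.084]
tool_rot: [-1.602, 1.561, 2.974]
force: [-13.3, 0.6, 11.9]
width: 0.004
```

```bash
cat > bar.py <<'E'
from chk import *
def bar(P):
    c_,s_=np.cos(RY),np.sin(RY); Q=P[...,:2]-RC; xr=(Q[...,0]*c_+Q[...,1]*s_)*1000; yr=(-Q[...,0]*s_+Q[...,1]*c_)*1000; z=P[...,2]*1000
    m=(abs(z-95)<4)&(xr<-20)&(xr>-120)&(yr<140)&(yr>-170); q=np.c_[xr[m],yr[m]].astype(np.float32)
    if len(q)>20:
        l=cv2.fitLine(q,cv2.DIST_HUBER,0,.01,.01).ravel(); print('bar n',len(q),'slope',(l[0]/l[1]).round(4),'x at y=-130',(l[2]+(-130-l[3])*l[0]/l[1]).round(1))
E
python3 - <<'E'
from bar import *
plan()
for n in('wrist','top'):
    p,d,P,M,c=cam(n); bar(P)
E
```

```text
now [ 0.5687 -0.0623  0.084 ] psi -1.707 q1,q6 [-0.23  1.48] w 0.004 F [-13.3   0.6  11.9] t 79.4
bar n 12199 slope 0.0359 x at y=-130 -41.5
bar n 263 slope 0.0435 x at y=-130 -44.6
```

>>> drive_tool --pt "-1 1 0 0" --pt "-1 1 0 0" --pt "0 1 0 0" --pt "0 1 0 0" --pt "0 0 0 0"

```text
clock: 80.15
position: [0.5725, -0.063, 0.0844]
tool_rot: [-1.591, 1.56, 2.985]
force: [-6.8, -0.1, -4.8]
width: 0.004
```

Run:
```python
from bar import *
plan()
for n in('wrist','top'):
    p,d,P,M,c=cam(n); bar(P)
```

```text
now [ 0.5725 -0.063   0.0844] psi -1.707 q1,q6 [-0.23  1.48] w 0.004 F [-6.8 -0.1 -4.8] t 80.2
bar n 11954 slope 0.019 x at y=-130 -36.9
bar n 256 slope 0.0273 x at y=-130 -40.0
```

>>> drive_tool --pt "0 1 0 0" --pt "0 1 0 0" --pt "0 1 0 0" --pt "0 1 0 0" --pt "0 1 0 0" --pt "0 1 0 0" --pt "0 0 0 0"

```text
clock: 81.12
position: [0.5794, -0.0638, 0.0859]
tool_rot: [-1.587, 1.562, 2.99]
force: [-12.6, 0.8, 5.3]
width: 0.008
```

Run:
```python
from bar import *
plan()
for n in('wrist','top'):
    p,d,P,M,c=cam(n); bar(P)
```

```text
now [ 0.5794 -0.0638  0.0859] psi -1.707 q1,q6 [-0.23  1.48] w 0.008 F [-12.6   0.8   5.3] t 81.1
bar n 8954 slope -0.0048 x at y=-130 -30.6
bar n 259 slope 0.0043 x at y=-130 -33.1
```

>>> drive_tool --pt "0 -15 0 0" --pt "0 -35 0 0" --pt "-50 -20 0 0" --pt "-60 0 0 0" --pt "0 -30 0 0" --pt "0 0 0 0" --pt "0 0 0 0"

```text
clock: 82.1
position: [0.486, -0.0512, 0.1968]
tool_rot: [1.59, 1.569, -0.117]
force: [1.0, 1.0, 0.3]
width: 0.004
```

Run:
```python
from bar import *
plan()
for n in('wrist','top','scene'):
    p,d,P,M,c=cam(n); print(n); bar(P); chk(P)
    if n=='scene': a=cv2.resize(p[150:310,200:480],None,fx=2.2,fy=2.2,interpolation=2)
    if n=='top': b=cv2.resize(p[70:290,140:500],None,fx=1.5,fy=1.5,interpolation=2)
    if n=='wrist': cv2.imwrite('pics/wf.png',p)
cv2.imwrite('pics/f.png',a)
```

```text
now [ 0.486  -0.0512  0.1968] psi -1.707 q1,q6 [-0.25  1.46] w 0.004 F [1.  1.  0.3] t 82.1
wrist
bar n 7411 slope -0.0007 x at y=-130 -31.1
cap x,y,z -13.3 46.4 132.1 524
cap x,y,z -12.9 -6.3 132.0 396
cap x,y,z -12.5 -59.5 131.7 288
cap x,y,z -13.0 -110.2 132.1 389
top
bar n 189 slope -0.0043 x at y=-130 -30.9
cap x,y,z -2.0 113.6 132.3 233
cap x,y,z 0.5 57.6 132.5 80
scene
bar n 162 slope 0.0008 x at y=-130 -27.5
cap x,y,z 4.6 -112.5 129.7 164
cap x,y,z 5.9 -60.5 129.8 165
cap x,y,z 4.5 -6.4 129.8 164
cap x,y,z 3.6 46.7 129.6 173
cap x,y,z 3.2 111.5 129.6 172
```

View pics/f.png

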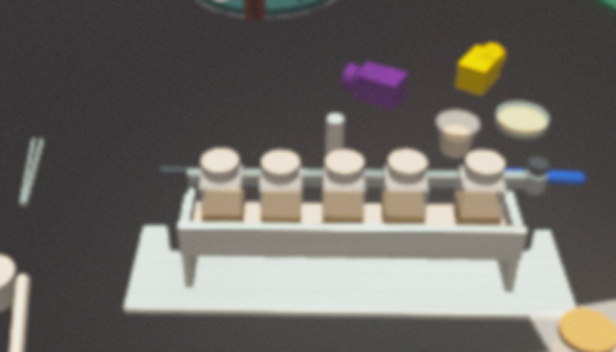

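```bash
python3 -c "
from bench import order; print(order.job_done())"
```

```text
the job is handed in; nothing more can be done
None
```

I swung the keeper bar open to about 1.8 rad, stood all five jars upright on the ledge, shut the bar past the ball catch, and handed the job in at about 82 s. `order.job_done()` gives no verdict, so the result below rests on my own last checks.

- **Fallen jars:** I tipped the two lying jars cap-up by pressing the cap end on the ledge or rail edge, then dragging the bottom edge along the bench. I regripped two of the three tips (one jar was tipped twice) before placing; the other I set down directly.
- **Jar that fell again:** the first jar was standing on the ledge when I released it, but I later found it lying on the bench. I assume this was the announced knock; I did not see it happen. I tipped it up again and put it back on the ledge.

| Check | Last reading |
|---|---|
| Cap tops | all five about 130–133 mm, so the jars stand on the ledge |
| Along the ledge | y about -112, -60, -6, 47 and 112 mm |
| Across the ledge | within about 6 mm of the centre line |
| Bar after the arm backed off | about 0 rad within ±0.005, so it did not spring back to 0.045 |
| Arm | clear of everything |

- **Disagreement:** the cameras differed by 3–6 mm on the jars' offset across the ledge. The last wrist view gave cap centres near -13 mm because only the cap edges were in sight, so I discounted it.
- **Bystanders:** the cup, dish, marker, forceps and look-alikes appear unmoved in the last scene picture. I did not measure them again.

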